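Unstack the flowerpots onto their drip saucers

TASK

The empty terracotta flowerpots are stacked in the window trough. Take the stack apart and stand each pot upright, flat on the bottom of the drip saucer made for it: the tall narrow pot in the small round saucer, the wider round pot in the large round saucer, the square pot in the square saucer, and the emptied trough in the long tray. Set them down without dropping any, and leave the glass jar standing where it is.

Things in the scene. Friction and masses are not known exactly. Their poses are not given: they have to be found in the camera images.
- trough_mid (a point): The rectangular open terracotta window trough at the bottom of the stack: 200 long (its x axis), 66 wide (y), 50 high, straight sides, walls and floor 5 mm thick, about 340 g. At the start the round pot (with the tall pot in it) and the square pot stand loose on its floor, one 50 mm either side of its middle; which end is which varies. The point is its centre, half-way up (25 mm above its underside), z up.
- round_pot_mid (a point): The wider round terracotta pot, 82 high, open at the top: base 46 across, collar (the thick upper band, 60 across, upright sides) from 59 mm above its underside up to the rim; walls 4, floor 5 thick, about 130 g. At the start it stands on the trough's floor, its rim 37 mm above the trough's rim, with the tall pot inside it. The point is its centre, half-way up (41 mm above its underside), z up.
- tall_pot_mid (a point): The tall narrow terracotta pot, 114 high, open at the top: base 30 across, collar (the thick upper band, 42 across, upright sides) from 91 mm above its underside up to the rim; about 110 g. At the start it stands loose on the floor of the round pot, its rim 37 mm above that pot's rim. The point is its centre, half-way up (57 mm above its underside), z up.
- square_pot_mid (a point): The square terracotta pot, 44 x 44, 80 high, straight sides along its x and y axes, open at the top, walls and floor 4 thick, about 140 g. At the start it stands loose on the trough's floor, its rim 35 mm above the trough's rim, sides nearly parallel to the trough's. The point is its centre, half-way up (40 mm above its underside), z up.
- small_round_saucer: The small round terracotta drip saucer, fixed, 59 across and 13 high, well about 47 across at its bottom; place of the tall pot. Its bottom inside is 4 mm above the origin, which is the centre of its underside.
- large_round_saucer: The large round terracotta drip saucer, fixed, 75 across and 13 high, well about 63 across at its bottom; place of the wider round pot. Its bottom inside is 4 mm above the origin, which is the centre of its underside.
- square_saucer: The square terracotta drip saucer, fixed, 68 x 68 outside, 13 high, well 60 x 60 with sides along its x and y axes; place of the square pot, which must be turned to fit it. Its bottom inside is 4 mm above the origin, which is the centre of its underside.
- long_tray: The long rectangular terracotta drip tray, fixed, 226 (its x axis) x 92 (y) outside, 13 high, well 218 x 84; place of the trough, lengthwise, either way round. Its bottom inside is 4 mm above the origin, which is the centre of its underside.
- jar_mid (a point): A bystander: an empty open glass jar, 66 across, 80 high, loose, standing among the saucers. The point is its centre, half-way up.
There are look-alikes about, which are no part of the job. Leave any purple look-alike of the part that bears tall_pot_mid alone.

How it is judged:
At the end, for the whole second after the job is handed in: Each pot stands upright (within 3 degrees) with its underside on the bottom of its own saucer (height within 3 to 4 mm), centred within 11 mm (round pots), 14 mm (square pot) or 16 mm (trough), all released and at rest; the glass jar stands upright within 30 mm of where it was (horizontal distance between tall_pot_mid and small_round_saucer below 0.011 m and z of tall_pot_mid in the frame of small_round_saucer between 0.057 and 0.064 m and angle between each of tall_pot_mid, round_pot_mid, square_pot_mid, trough_mid's own z axis and vertical below 0.06 rad and linear speed of each of tall_pot, round_pot, square_pot, trough below 0.02 m/s and contact force between the fingers and tall_pot below 0.1 N and horizontal distance between round_pot_mid and large_round_saucer below 0.011 m and z of round_pot_mid in the frame of large_round_saucer between 0.041 and 0.048 m and contact force between the fingers and round_pot below 0.1 N and horizontal distance between square_pot_mid and square_saucer below 0.014 m and z of square_pot_mid in the frame of square_saucer between 0.04 and 0.047 m and contact force between the fingers and square_pot below 0.1 N and horizontal distance between trough_mid and long_tray below 0.016 m and z of trough_mid in the frame of long_tray between 0.025 and 0.032 m and contact force between the fingers and trough below 0.1 N and distance of jar_mid from where it was at the start of the episode below 0.03 m and angle between jar_mid's own z axis and vertical below 0.1 rad); the robot touches nothing.
It fails at once if a pot is dropped (falls freely from more than about 30 mm) ((linear speed of tall_pot above 0.75 m/s and contact force between anything else and tall_pot below 0.02 N) or (linear speed of round_pot above 0.75 m/s and contact force between anything else and round_pot below 0.02 N) or (linear speed of square_pot above 0.75 m/s and contact force between anything else and square_pot below 0.02 N) or (linear speed of trough above 0.75 m/s and contact force between anything else and trough below 0.02 N)).
It fails at once if the glass jar is knocked over or pushed away (angle between jar_mid's own z axis and vertical above 0.5 rad or distance of jar_mid from where it was at the start of the episode above 0.04 m).
It also fails if it takes over 133 s, if anything falls off the work surface, if the arm or the gripper's body presses on something with over 40 N, if the wrist force passes 120 N, or if a joint passes its speed limit or range.

ROBOT

A 7-joint arm with a two-finger parallel gripper is mounted at the origin on the work surface. World frame = base frame: x ahead of the robot, y to its left, z up, the work surface at z = 0. Lengths are in m, angles in rad, forces in N, time in s.
With the tool pointing down it reaches from about 0.425 to 0.925 m from the base axis. Payload 6.8 kg.
Tool frame: the origin (TCP) lies midway between the tips of the shut fingers; the grasp point (between the pads) lies 19 mm behind it (bot.pinch_z is the distance from the TCP to the grasp point, in m); x points along the fingers, y is the direction in which the jaws open and shut, and the axes are right-handed (so a half turn about x gives the same grasp; the last joint's range is limited). The gripper opens to 85 mm and grips with 20 to 120 N. Pads are 22 mm wide; open, the fingers measure 114 mm over their backs; the gripper's body (76 mm by 85 mm) begins 54 mm behind the grasp point. The pads swing forward as they close: fully open they stand 13 mm farther back than shut.
Start: joints at [1.192, 0.477, 0.022, 1.555, -0.011, 1.109, -0.083], TCP at [0.181, -0.65, 0.231] pointing down, gripper open.
Joint ranges: [-2.96, 2.96], [-0.34, 2.1], [-1.41, 1.46], [0.24, 2.44], [-1.37, 4.51], [0.17, 1.92], [-2.96, 2.96]. Speed limits (rad/s): [2.39, 2.39, 3.14, 3.14, 3.14, 3.14, 3.14].

INTERFACE

Orientations are given as a unit quaternion [w, x, y, z].
In Python, from station import bot gives the robot as it stands. The module is installed in compiled form; this text tells all that it offers.
- The arm moves only by the tool step_arm, never from a script. Its argument "plan" is a list of rows, each a list of 6 numbers: the shift along the tool's x, y, z in units of 40 mm (1.0 is 40 mm), then the turn, a rotation vector about the tool's x, y, z in units of 360 degrees (1.0 is 360 degrees). In form: [[dx, dy, dz, ax, ay, az], ...]. A call has 1 to 8 rows; each row shifts and turns the commanded pose from where the row before left it, along the tool's axes as they then stand; what a row does not reach is not made up. A row lasts 1/8 s, in which the tool goes at most 62.5 mm and 10.7 degrees, less where a joint would pass 70% of its speed; a pose out of reach is approached as far as the arm can. A call with a number of a shift or a turn outside -1 to 1 is refused whole. A call with a gripper value outside its range is refused whole. "fingers" is the closure, from -1 (fully open) to 1 (shut), set as the call begins (left out, the last holds). The fingers move at their own pace and stop on an object; "force" is the grip in N (left out, the last holds). Time passes only in rows, so rows that do not move let the fingers close. It gives the time, the measured TCP pose, the force and the opening at its end, in the units of the state.
- bot.get_obs(): the state, without advancing time (a new reading comes with each control period).
- bot.read_camera(name): name is "scene" or "side" or "wrist"; returns (picture, depth): 480x640x3 uint8, red, green, blue; 480x640 float32, m along the optical axis (not along the pixel's ray), 0 where there is no reading.
- bot.camera_model(name): a dict with "mtx" (3x3 intrinsics, pixels), "origin" and "rotation" of the camera in the world; the wrist camera has in their place "T_tool_cam" (4x4, takes a point from camera to tool coordinates, whose origin is the TCP and whose axes are the tool frame's). Camera axes: x right, y up, looking along -z (the intrinsics and any distortion apply to the point x, -y, -z); pixel columns grow to the right and rows downward; lengths in m; the calibration is good to about 2 mm. The wrist camera is an equidistant fisheye: a pixel r from the principal point sees the ray r / f radians off the axis. A picture is of the moment at which its call begins: read the wrist's pose just before it. camera_model takes no time and is no camera call.
- bot.hand_in(): hands the job in, once; it reports no verdict.
The state is a dict: "t": time; "q": joint angles; "joint_vel": joint speeds; "joint_torque": joint torques, N m; "eef_pos": TCP position; "tool_rot": TCP orientation; "contact_force": force on the tool from outside, world axes, zero at the start; "torque": the same for the moment, N m; "gripper_width": opening from 0.0 (shut) to 1.0 (fully open).
Only numpy, scipy, OpenCV 4.12 (cv2) and the standard library are available. Lean on these libraries where they do the work, as an engineer would, in place of code of your own. Each camera call takes 0.05 s, during which the arm holds its last target.

## Working session

There is one attempt and no reset: what is moved stays moved. The work goes in short steps, Python scripts to look and compute and a tool call to move; the robot and the scene stay as the last step left them, time stands still between calls to the robot, and variables do not carry over. Pictures are saved under pics/ and viewed, and the job is handed in when it is done.

Besides the shell and the picture viewer there is one more tool, called after "Request:" by a JSON object that holds its "name" and its "arguments". step_arm: Moves the arm, as the interface text tells. Shifts and turns lie within -1 to 1; 1 stands for 40 mm of shift or 360 degrees of turn. Its arguments: {"type":"object","properties":{"plan":{"type":"array"},"fingers":{"type":"number"},"force":{"type":"number"}},"required":["plan"]}

```bash
mkdir -p pics
cat > h.py <<'E'
import numpy as np, cv2, json
from station import bot
def snap(n,tag):
    o=bot.get_obs(); p,d=bot.read_camera(n)
    cv2.imwrite(f'pics/{tag}.png',p[:,:,::-1]); np.savez(f'pics/{tag}.npz',p=p,d=d,pos=o['eef_pos'],rot=o['tool_rot'])
    return o,p,d
E
python3 - <<'E'
from h import *
print({k:np.round(v,4) for k,v in bot.get_obs().items()}, bot.pinch_z)
for n in ['scene','side','wrist']:
    print(n,{k:(np.round(v,4).tolist() if not isinstance(v,str) else v) for k,v in bot.camera_model(n).items()})
    snap(n,n+'0')
E
```

```text
{'t': np.float64(0.0), 'q': array([ 1.1919,  0.4778,  0.0224,  1.5565, -0.0115,  1.1093, -0.0831]), 'joint_vel': array([ 0.0012, -0.0011,  0.0005,  0.0006,  0.0006,  0.002 ,  0.0009]), 'joint_torque': array([-4.00000e-04, -5.96456e+01,  1.60740e+00, -2.81203e+01,
        1.24000e-02,  9.30000e-03,  0.00000e+00]), 'eef_pos': array([ 0.1804, -0.6498,  0.2303]), 'tool_rot': array([-0.0948, -0.7005, -0.0961,  0.7008]), 'contact_force': array([-0.2147,  0.0356,  0.4731]), 'torque': array([ 0.059 ,  0.0185, -0.0054]), 'gripper_width': np.float64(1.0005)} 0.0187
scene {'mtx': [[614.2798, 0.0, 314.3936], [0.0, 614.2798, 234.7222], [0.0, 0.0, 1.0]], 'origin': [1.0822, 0.9481, 0.9661], 'rotation': [0.2151, 0.106, 0.4157, 0.8773]}
side {'mtx': [[605.8431, 0.0, 311.4982], [0.0, 605.8431, 239.1603], [0.0, 0.0, 1.0]], 'origin': [0.4432, 0.7518, 0.8097], 'rotation': [-0.079, -0.0256, 0.3943, 0.9152]}
wrist {'mtx': [[371.6483, 0.0, 323.3287], [0.0, 371.6483, 236.0386], [0.0, 0.0, 1.0]], 'T_tool_cam': [[0.0002, 0.2591, -0.9658, -0.1425], [1.0, 0.0006, 0.0003, 0.0008], [0.0006, -0.9658, -0.2591, -0.0655], [0.0, 0.0, 0.0, 1.0]]}
```

View pics/scene0.png

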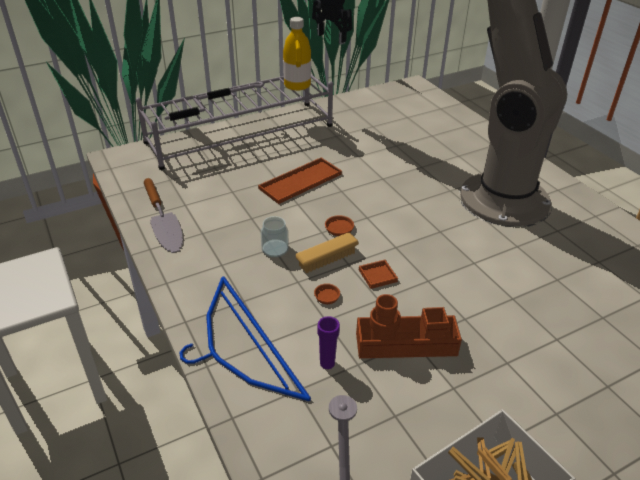

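View pics/side0.png

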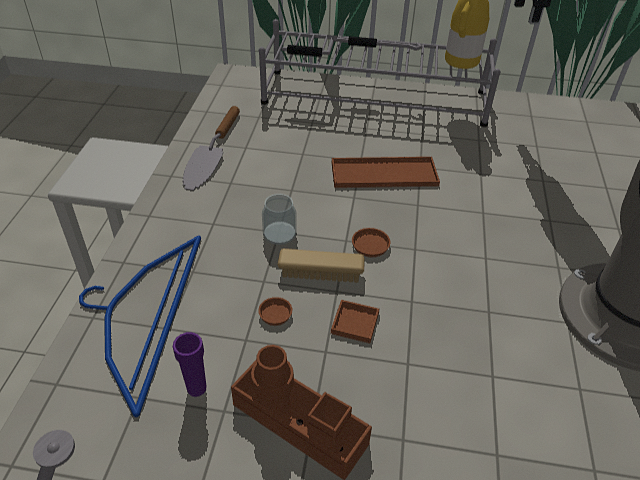

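View pics/wrist0.png

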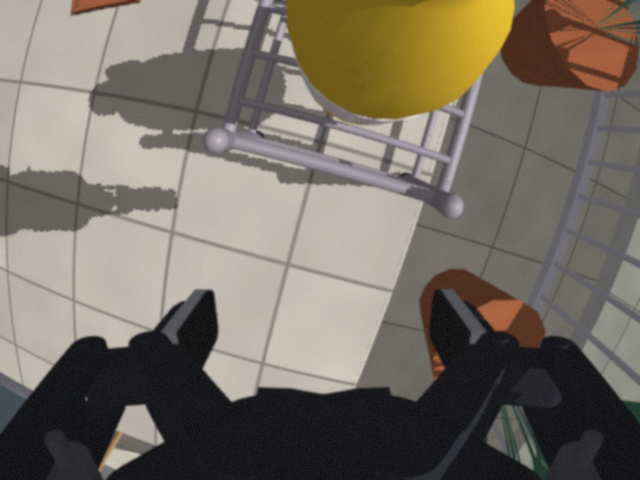

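The scene view shows the trough at about (408,337): the round and tall pots at (386,303) and the square pot at (434,318). The saucers are at small (327,295), large (340,226) and square (379,273), with the tray at (300,180). The jar is at (275,237) and the purple look-alike at (328,342). A tan block lies at (327,252).

```bash
cat >> h.py <<'E'
from scipy.spatial.transform import Rotation as R
def cam(n):
    m=bot.camera_model(n); K=np.array(m['mtx']); q=np.array(m['rotation']); return K,np.array(m['origin']),R.from_quat(q[[1,2,3,0]]).as_matrix()
def cloud(n,d):
    K,o,Rm=cam(n); v,u=np.mgrid[:480,:640]
    P=np.stack([(u-K[0,2])/K[0,0]*d,-(v-K[1,2])/K[1,1]*d,-d],-1)
    W=P@Rm.T+o; W[d<=0]=np.nan; return W
E
python3 - <<'E'
from h import *
x0,x1,y0,y1=.25,.85,-.75,.35; s=700
for n in ['scene','side']:
    z=np.load(f'pics/{n}0.npz'); W=cloud(n,z['d']).reshape(-1,3); C=z['p'].reshape(-1,3)
    ok=np.isfinite(W[:,0])&(W[:,0]>x0)&(W[:,0]<x1)&(W[:,1]>y0)&(W[:,1]<y1)&(W[:,2]<.3)&(W[:,2]>-.05); W=W[ok];C=C[ok]
    print(n,len(W),'table z pct',np.percentile(W[W[:,2]<.012,2],[5,50,95]))
    img=np.zeros((int((x1-x0)*s),int((y1-y0)*s),3),np.uint8)
    o=np.argsort(W[:,2]); 
    # up = +x, left=+y
    r=((x1-W[o,0])*s).astype(int); c=((y1-W[o,1])*s).astype(int)
    for a in(0,1):
        for b in (0,1): img[np.clip(r+a,0,img.shape[0]-1),np.clip(c+b,0,img.shape[1]-1)]=C[o]
    cv2.imwrite(f'pics/top_{n}.png',img[:,:,::-1])
    p=z['p']; 
z=np.load('pics/scene0.npz')['p']; cv2.imwrite('pics/cs.png',cv2.resize(z[270:380,290:490],None,fx=4,fy=4,interpolation=2)[:,:,::-1])
z=np.load('pics/side0.npz')['p']; cv2.imwrite('pics/cd.png',cv2.resize(z[320:480,160:400],None,fx=3.3,fy=3.3,interpolation=2)[:,:,::-1])
E
```

```text
scene 71250 table z pct [-0.00323567  0.00046513  0.00643923]
side 128517 table z pct [-0.00185458  0.00079091  0.00579492]
```

View pics/top_side.png

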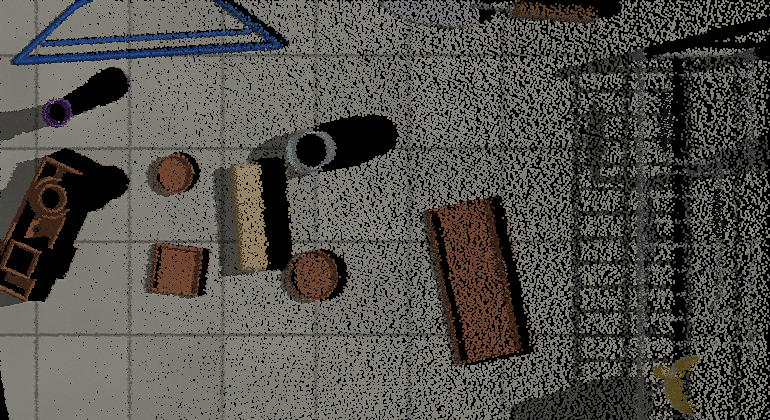

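View pics/cs.png

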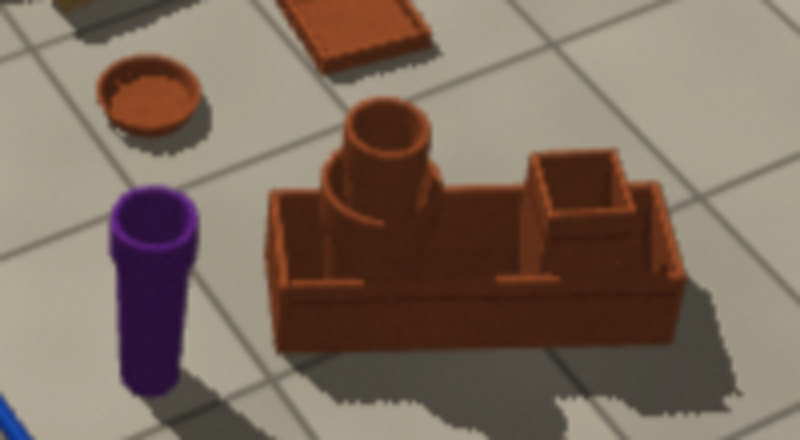

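View pics/cd.png

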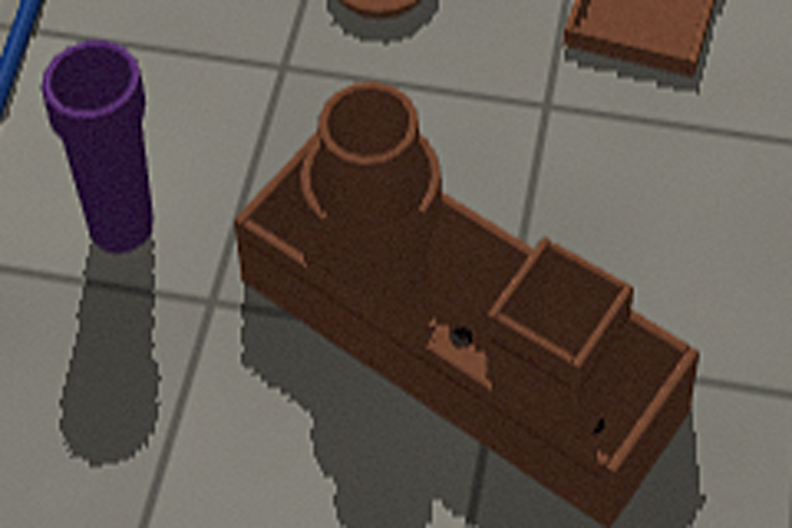

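```bash
cat > fit.py <<'E'
from h import *
from scipy.optimize import least_squares
from scipy.ndimage import label
def load(tags):
    out=[]
    for n,t in tags:
        z=np.load(f'pics/{t}.npz'); W=cloud(n,z['d']).reshape(-1,3); C=z['p'].reshape(-1,3)
        ok=np.isfinite(W[:,0]); out.append(np.c_[W[ok],C[ok]])
    return out
def terra(A): 
    r,g,b=A[:,3],A[:,4],A[:,5]; return (r>1.35*g)&(r>1.5*b)
def circ(P):
    def f(p): return np.hypot(P[:,0]-p[0],P[:,1]-p[1])-p[2]
    return least_squares(f,[*P.mean(0)[:2],.03],loss='soft_l1',f_scale=.002).x
if __name__=='__main__':
    for n,A in zip(['scene','side'],load([('scene','scene0'),('side','side0')])):
        A=A[terra(A)&(A[:,0]>.25)&(A[:,0]<.9)&(A[:,1]>-.4)&(A[:,1]<.55)]
        print(n)
        # clusters in plan
        g=np.zeros((450,660),int); ij=np.c_[((A[:,0]-.25)*600).astype(int),((A[:,1]+.4)*600).astype(int)]
        m=np.zeros((400,600),np.uint8); m[ij[:,0],ij[:,1]]=1; m=cv2.dilate(m,np.ones((5,5)))
        L,k=label(m); l=L[ij[:,0],ij[:,1]]
        for i in range(1,k+1):
            P=A[l==i]
            if len(P)<150: continue
            h=P[:,2].max()
            sel=P[P[:,2]<np.inf]
            rect=cv2.minAreaRect(sel[:,:2].astype(np.float32)); 
            print(len(P),'zmax %.3f zmed %.3f'%(np.percentile(P[:,2],99),np.median(P[:,2])),'rect',np.round(rect[0],4),np.round(rect[1],3),round(rect[2],1))
            if h>.05:
                for nm,a,b in [('tall',.115,.14),('round',.083,.092)]:
                    Q=P[(P[:,2]>a)&(P[:,2]<b)]; print(nm,len(Q), 'circ',np.round(circ(Q),4),'z %.4f'%np.percentile(Q[:,2],90), 'mar',[np.round(t,4) for t in cv2.minAreaRect(Q[:,:2].astype(np.float32))])
                Q=P[(P[:,2]>.075)&(P[:,2]<.095)]; np.save(f'pics/q_{n}.npy',P)
E
python3 fit.py
```

```text
scene
1790 zmax 0.016 zmed 0.005 rect [ 0.4498 -0.3237] [0.231 0.099] 12.8
456 zmax 0.016 zmed 0.006 rect [ 0.4574 -0.0933] [0.073 0.075] 2.7
4855 zmax 0.124 zmed 0.045 rect [0.5239 0.3033] [0.073 0.201] 64.9
tall 215 circ [0.5678 0.28   0.0185] z 0.1252 mar [array([0.5677, 0.2792]), array([0.0439, 0.0402]), np.float64(71.7049)]
round 324 circ [0.5026 0.2434 0.0897] z 0.0889 mar [array([0.5283, 0.3039]), array([0.0541, 0.151 ]), np.float64(63.1349)]
731 zmax 0.016 zmed 0.006 rect [0.4655 0.1023] [0.076 0.07 ] 82.1
415 zmax 0.016 zmed 0.006 rect [0.601  0.1056] [0.059 0.056] 61.0
side
3024 zmax 0.016 zmed 0.006 rect [ 0.4499 -0.3253] [0.226 0.1  ] 11.7
8780 zmax 0.124 zmed 0.046 rect [0.5243 0.3009] [0.068 0.2  ] 64.3
tall 434 circ [0.5672 0.2783 0.0185] z 0.1252 mar [array([0.5673, 0.2779]), array([0.0406, 0.0413]), np.float64(44.565)]
round 757 circ [0.5409 0.3568 0.0741] z 0.0887 mar [array([0.5255, 0.2952]), array([0.0598, 0.1506]), np.float64(67.7505)]
855 zmax 0.016 zmed 0.006 rect [ 0.4579 -0.0937] [0.071 0.075] 6.2
1438 zmax 0.016 zmed 0.005 rect [0.4658 0.0999] [0.072 0.069] 82.8
721 zmax 0.016 zmed 0.006 rect [0.602  0.1045] [0.056 0.062] 5.8
```

```bash
python3 - <<'E'
from fit import *
for n in ['scene','side']:
    P=np.load(f'pics/q_{n}.npy')
    u=np.array([np.cos(np.radians(-25.4)),np.sin(np.radians(-25.4))]); s=(P[:,:2]-[.5241,.302])@u
    Q=P[(s<0)&(P[:,2]>.081)&(P[:,2]<.092)]; print(n,'sq',len(Q),cv2.minAreaRect(Q[:,:2].astype(np.float32)),np.median(Q[:,2]))
    Q=P[(s>0)&(P[:,2]>.082)&(P[:,2]<.093)]; 
    r=np.hypot(*(Q[:,:2]-[.5678,.2795]).T); Q=Q[r>.0235]
    print('round',len(Q),circ(Q),np.median(Q[:,2]))
    Q=P[(P[:,2]>.044)&(P[:,2]<.054)&(abs(s)<.025)]; print('rim z',np.percentile(Q[:,2],[50,90]))
    z=np.load(f'pics/{n}0.npz');W=cloud(n,z['d']).reshape(-1,3);C=z['p'].reshape(-1,3).astype(int)
    k=(W[:,0]>.45)&(W[:,0]<.66)&(W[:,1]>-.05)&(W[:,1]<.05)&(W[:,2]>.02)&(W[:,2]<.2); print('block',cv2.minAreaRect(W[k,:2].astype(np.float32)),W[k,2].max())
    k=(W[:,0]>.57)&(W[:,0]<.7)&(W[:,1]>-.17)&(W[:,1]<-.04)&(W[:,2]>.02)&(W[:,2]<.2); print('jar',cv2.minAreaRect(W[k,:2].astype(np.float32)),W[k,2].max())
o=bot.get_obs(); q=np.array(o['tool_rot']); print(R.from_quat(q[[1,2,3,0]]).as_matrix().round(4))
E
cat >> h.py <<'E'
def plan(tgt, yaw=None, obs=None):
    """tgt world TCP; yaw = angle of jaw axis (tool y) deg, mod 180; also straightens tool x down.
    prints total in tool units: rotvec & shift AFTER rotation"""
    o=obs or bot.get_obs(); q=np.array(o['tool_rot']); M=R.from_quat(q[[1,2,3,0]]).as_matrix(); p=np.array(o['eef_pos'])
    cur=np.degrees(np.arctan2(M[1,1],M[0,1]))
    if yaw is None: yaw=cur
    d=(yaw-cur+90)%180-90; a=np.radians(cur+d)
    x=np.array([0,0,-1.]); y=np.array([np.cos(a),np.sin(a),0]); T=np.c_[x,y,np.cross(x,y)]
    rv=R.from_matrix(M.T@T).as_rotvec()/(2*np.pi)
    sh=T.T@(np.array(tgt)-p)/.04
    print('t %.2f pos %s jaw yaw %.1f -> %.1f tilt %.2f  grip %.3f F %s'%(o['t'],p.round(4),cur,cur+d,np.degrees(np.arccos(-M[2,0])),o['gripper_width'],np.round(o['contact_force'],1)))
    print(' ROT first (units 360):',rv.round(4),' rows@.029:',int(np.ceil(np.abs(rv).max()/.029)),' SHIFT after (units 40mm):',sh.round(3))
E
python3 -c "
from h import *
plan([.568,.279,.25],64.6)"
```

```text
scene sq 165 ((0.4798884391784668, 0.32434558868408203), (0.04573290795087814, 0.04450481757521629), 66.65744018554688) 0.08404047176414198
round 155 [0.56796174 0.28041152 0.0275866 ] 0.08631605026416811
rim z [0.04842099 0.05171435]
block ((0.5408282279968262, -0.002741999924182892), (0.15421251952648163, 0.04791567474603653), 4.298940181732178) 0.04394053397831166
jar ((0.6348681449890137, -0.09038186818361282), (0.07154641300439835, 0.06350575387477875), 41.256099700927734) 0.08483029825130195
side sq 408 ((0.47953906655311584, 0.32212603092193604), (0.04486442357301712, 0.045013122260570526), 67.6365737915039) 0.08473546847497004
round 318 [0.56758495 0.27848682 0.02753219] 0.08664502923268469
rim z [0.04925679 0.05140006]
block ((0.540432870388031, -0.005078058689832687), (0.15489859879016876, 0.04760663956403732), 5.498580455780029) 0.042552588714094064
jar ((0.6355897784233093, -0.09204627573490143), (0.06402923911809921, 0.0679684728384018), 46.99597930908203) 0.0835173237858915
[[-4.000e-04  2.676e-01 -9.635e-01]
 [ 1.300e-03 -9.635e-01 -2.676e-01]
 [-1.000e+00 -1.400e-03  1.000e-04]]
t 0.15 pos [ 0.1805 -0.65    0.2306] jaw yaw -74.5 -> -115.4 tilt 0.08  grip 1.000 F [-0.3 -0.2  0.3]
 ROT first (units 360): [1.137e-01 1.000e-04 2.000e-04]  rows@.029: 4  SHIFT after (units 40mm): [ -0.486 -25.135   1.21 ]
```

```bash
cat >> h.py <<'E'
def path(way, rot=None, reset=True):
    """way: list of (x,y,z,yaw,nrows) ; yaw relative actual continuous deg; prints rows in tool units, integrates rounded rows"""
    o=bot.get_obs(); q=np.array(o['tool_rot']); M=R.from_quat(q[[1,2,3,0]]).as_matrix(); p=np.array(o['eef_pos'])
    yaw=np.degrees(np.arctan2(M[1,1],M[0,1])); print('t',round(float(o['t']),2),'start',p.round(4),'yaw',round(yaw,1))
    rows=[]
    for w in way:
        n=w[4]; tp=np.array(w[:3]); ty=w[3]
        for i in range(n):
            k=n-i; dp=(tp-p)/k; dy=(ty-yaw)/k
            a=np.radians(yaw); T=np.c_[[0,0,-1.],[np.cos(a),np.sin(a),0],np.cross([0,0,-1.],[np.cos(a),np.sin(a),0])]
            s=np.round(T.T@dp/.04,2 if k>1 else 3); az=np.round(-dy/360,3 if k>1 else 4)
            rows.append([*s.tolist(),float(az),0,0]); p=p+T@s*.04; yaw+=-az*360
            if max(abs(s))>1 or abs(az)>.0297 or np.linalg.norm(s)*40>62: print('!! over',rows[-1])
    for i in range(0,len(rows),8): print(json.dumps([[x if x else 0 for x in r] for r in rows[i:i+8]]).replace('.0,',',').replace('.0]',']'))
    print('end',p.round(4),round(yaw,1))
E
python3 - <<'E'
from h import *
for n in ['scene','side']:
    z=np.load(f'pics/{n}0.npz');W=cloud(n,z['d']).reshape(-1,3);C=z['p'].reshape(-1,3).astype(int)
    k=(C[:,0]>1.15*C[:,1])&(C[:,1]>2*C[:,2])&(W[:,1]<-.45)&(C[:,0]>90)
    print(n,k.sum(),np.percentile(W[k],[2,50,98],axis=0).round(3))
    for y in np.arange(-.8,-.3,.05):
        k=(W[:,0]>.1)&(W[:,0]<.8)&(abs(W[:,1]-y)<.025)&(W[:,2]>.02)
        if k.sum()>20: print(round(y,2),k.sum(),W[k].max(0).round(3),W[k].min(0).round(3))
path([(.2,-.6,.3,-74.5,4),(.45,-.4,.33,-40,8),(.62,-.1,.3,0,10),(.569,.2795,.22,64.6,10)])
E
```

```text
scene 977 [[ 0.275 -0.654  0.026]
 [ 0.319 -0.615  0.238]
 [ 0.83  -0.482  0.294]]
-0.75 96 [ 0.78  -0.725  0.121] [ 0.265 -0.74   0.026]
-0.7 1122 [ 0.781 -0.675  0.349] [ 0.174 -0.725  0.02 ]
-0.65 1297 [ 0.778 -0.625  0.372] [ 0.159 -0.675  0.026]
-0.6 2285 [ 0.779 -0.575  0.373] [ 0.146 -0.625  0.026]
-0.55 1525 [ 0.781 -0.55   0.336] [ 0.155 -0.575  0.021]
side 134 [[ 0.279 -0.647  0.239]
 [ 0.319 -0.62   0.268]
 [ 0.34  -0.593  0.279]]
-0.75 135 [ 0.781 -0.725  0.151] [ 0.218 -0.734  0.021]
-0.7 1332 [ 0.78  -0.675  0.263] [ 0.18  -0.725  0.02 ]
-0.65 1083 [ 0.777 -0.625  0.28 ] [ 0.222 -0.675  0.028]
-0.6 3131 [ 0.776 -0.575  0.308] [ 0.149 -0.625  0.03 ]
-0.55 2410 [ 0.782 -0.553  0.298] [ 0.171 -0.575  0.02 ]
t 0.15 start [ 0.1805 -0.65    0.2306] yaw -74.5
[[-0.43, -0.27, -0.2, 0, 0, 0], [-0.44, -0.27, -0.2, 0, 0, 0], [-0.43, -0.27, -0.2, 0, 0, 0], [-0.436, -0.263, -0.205, 0.0001, 0, 0], [-0.09, -0.39, -0.92, -0.012, 0, 0], [-0.09, -0.32, -0.95, -0.012, 0, 0], [-0.1, -0.25, -0.97, -0.012, 0, 0], [-0.09, -0.18, -0.98, -0.012, 0, 0]]
[[-0.1, -0.1, -1, -0.012, 0, 0], [-0.09, -0.03, -1, -0.012, 0, 0], [-0.1, 0.04, -1, -0.012, 0, 0], [-0.09, 0.124, -0.99, -0.0119, 0, 0], [0.07, -0.16, -0.85, -0.011, 0, 0], [0.08, -0.1, -0.86, -0.011, 0, 0], [0.07, -0.04, -0.86, -0.011, 0, 0], [0.08, 0.02, -0.86, -0.011, 0, 0]]
[[0.07, 0.08, -0.86, -0.011, 0, 0], [0.08, 0.14, -0.85, -0.011, 0, 0], [0.07, 0.2, -0.84, -0.011, 0, 0], [0.08, 0.26, -0.82, -0.011, 0, 0], [0.07, 0.31, -0.8, -0.012, 0, 0], [0.08, 0.375, -0.776, -0.0111, 0, 0], [0.2, -0.13, -0.95, -0.018, 0, 0], [0.2, -0.02, -0.96, -0.018, 0, 0]]
[[0.2, 0.09, -0.95, -0.018, 0, 0], [0.2, 0.2, -0.94, -0.018, 0, 0], [0.2, 0.3, -0.91, -0.018, 0, 0], [0.2, 0.4, -0.87, -0.018, 0, 0], [0.2, 0.5, -0.82, -0.018, 0, 0], [0.2, 0.58, -0.76, -0.018, 0, 0], [0.2, 0.67, -0.68, -0.018, 0, 0], [0.2, 0.733, -0.606, -0.0174, 0, 0]]
end [0.569  0.2795 0.22  ] 64.6
```

Run:
```python
from h import *
path([(.18,-.52,.32,-74.5,5),(.42,-.3,.32,-40,9),(.56,-.0,.28,0,9),(.5675,.2792,.2,64.6,9)])
```

```text
t 0.15 start [ 0.1805 -0.65    0.2306] yaw -74.5
[[-0.45, -0.63, -0.17, 0, 0, 0], [-0.45, -0.63, -0.17, 0, 0, 0], [-0.45, -0.62, -0.17, 0, 0, 0], [-0.44, -0.63, -0.17, 0, 0, 0], [-0.446, -0.624, -0.178, 0.0001, 0, 0], [0, -0.41, -0.81, -0.011, 0, 0], [0, -0.35, -0.83, -0.011, 0, 0], [0, -0.3, -0.85, -0.011, 0, 0]]
[[0, -0.24, -0.87, -0.01, 0, 0], [0, -0.18, -0.89, -0.011, 0, 0], [0, -0.12, -0.9, -0.01, 0, 0], [0, -0.06, -0.9, -0.011, 0, 0], [0, 0, -0.9, -0.01, 0, 0], [0, 0.056, -0.907, -0.0109, 0, 0], [0.11, -0.24, -0.89, -0.012, 0, 0], [0.11, -0.17, -0.9, -0.012, 0, 0]]
[[0.11, -0.1, -0.91, -0.012, 0, 0], [0.11, -0.03, -0.92, -0.013, 0, 0], [0.11, 0.04, -0.92, -0.012, 0, 0], [0.11, 0.11, -0.91, -0.013, 0, 0], [0.11, 0.19, -0.9, -0.012, 0, 0], [0.11, 0.25, -0.89, -0.013, 0, 0], [0.12, 0.329, -0.861, -0.0121, 0, 0], [0.22, 0.02, -0.78, -0.02, 0, 0]]
[[0.22, 0.12, -0.77, -0.02, 0, 0], [0.22, 0.21, -0.74, -0.02, 0, 0], [0.22, 0.3, -0.71, -0.02, 0, 0], [0.22, 0.39, -0.67, -0.02, 0, 0], [0.22, 0.47, -0.62, -0.02, 0, 0], [0.23, 0.55, -0.55, -0.02, 0, 0], [0.22, 0.61, -0.48, -0.02, 0, 0], [0.23, 0.67, -0.39, -0.0194, 0, 0]]
end [0.5675 0.2792 0.2   ] 64.6
```

Request:
{"name": "step_arm", "arguments": {"plan": [[-0.45,-0.63,-0.17,0,0,0],[-0.45,-0.63,-0.17,0,0,0],[-0.45,-0.62,-0.17,0,0,0],[-0.44,-0.63,-0.17,0,0,0],[-0.45,-0.62,-0.18,0,0,0],[0,-0.41,-0.81,-0.011,0,0],[0,-0.35,-0.83,-0.011,0,0],[0,-0.3,-0.85,-0.011,0,0]], "fingers": -1, "force": 40}}

```text
t: 1.15
eef_pos: [0.2626, -0.445, 0.32]
tool_rot: [0.169, 0.686, 0.17, -0.686]
contact_force: [0.7, -0.4, 0.5]
gripper_width: 0.998
```

Request:
{"name": "step_arm", "arguments": {"plan": [[0,-0.24,-0.87,-0.01,0,0],[0,-0.18,-0.89,-0.011,0,0],[0,-0.12,-0.9,-0.01,0,0],[0,-0.06,-0.9,-0.011,0,0],[0,0,-0.9,-0.01,0,0],[0,0.06,-0.91,-0.011,0,0],[0.11,-0.24,-0.89,-0.012,0,0],[0.11,-0.17,-0.9,-0.012,0,0]]}}

```text
t: 2.15
eef_pos: [0.4525, -0.2305, 0.311]
tool_rot: [-0.348, -0.615, -0.349, 0.615]
contact_force: [-0.1, 0.6, 0.0]
gripper_width: 1.0
```

Request:
{"name": "step_arm", "arguments": {"plan": [[0.11,-0.1,-0.91,-0.012,0,0],[0.11,-0.03,-0.92,-0.013,0,0],[0.11,0.04,-0.92,-0.012,0,0],[0.11,0.11,-0.91,-0.013,0,0],[0.11,0.19,-0.9,-0.012,0,0],[0.11,0.25,-0.89,-0.013,0,0],[0.12,0.33,-0.86,-0.012,0,0],[0.22,0.02,-0.78,-0.02,0,0]]}}

```text
t: 3.15
eef_pos: [0.5612, 0.0348, 0.2711]
tool_rot: [0.532, 0.466, 0.533, -0.465]
contact_force: [-0.0, -0.3, 0.8]
gripper_width: 0.997
```

Run:
```python
from h import *
path([(.5675,.2792,.2,64.6,9)])
snap('wrist','w1')
```

```text
t 3.15 start [0.5612 0.0348 0.2711] yaw 7.7
[[0.2, 0.11, -0.67, -0.018, 0, 0], [0.2, 0.18, -0.65, -0.018, 0, 0], [0.2, 0.26, -0.63, -0.017, 0, 0], [0.2, 0.32, -0.6, -0.018, 0, 0], [0.2, 0.39, -0.56, -0.017, 0, 0], [0.19, 0.44, -0.51, -0.018, 0, 0], [0.2, 0.5, -0.46, -0.017, 0, 0], [0.19, 0.55, -0.41, -0.018, 0, 0]]
[[0.198, 0.586, -0.338, -0.017, 0, 0]]
end [0.5675 0.2792 0.2   ] 64.6
```

Request:
{"name": "step_arm", "arguments": {"plan": [[0.2,0.11,-0.67,-0.018,0,0],[0.2,0.18,-0.65,-0.018,0,0],[0.2,0.26,-0.63,-0.017,0,0],[0.2,0.32,-0.6,-0.018,0,0],[0.2,0.39,-0.56,-0.017,0,0],[0.19,0.44,-0.51,-0.018,0,0],[0.2,0.5,-0.46,-0.017,0,0],[0.19,0.55,-0.41,-0.018,0,0]]}}

```text
t: 4.2
eef_pos: [0.5668, 0.2509, 0.2078]
tool_rot: [0.68, 0.193, 0.681, -0.192]
contact_force: [0.3, 0.3, 0.2]
gripper_width: 1.002
```

Request:
{"name": "step_arm", "arguments": {"plan": [[0.2,0.59,-0.34,-0.017,0,0],[0,0,0,0,0,0],[0,0,0,0,0,0]]}}

```text
t: 4.58
eef_pos: [0.5685, 0.2757, 0.2004]
tool_rot: [0.689, 0.158, 0.69, -0.158]
contact_force: [-0.7, 0.2, -0.1]
gripper_width: 0.999
```

Run:
```python
from h import *
plan((.5675,.2792,.2),64.6)
snap('wrist','w2')
```

```text
t 4.58 pos [0.5685 0.2757 0.2004] jaw yaw 64.1 -> 64.6 tilt 0.06  grip 0.999 F [-0.7  0.2 -0.1]
 ROT first (units 360): [-0.0013 -0.0001  0.0001]  rows@.029: 1  SHIFT after (units 40mm): [ 0.01   0.067 -0.061]
```

View pics/w2.png

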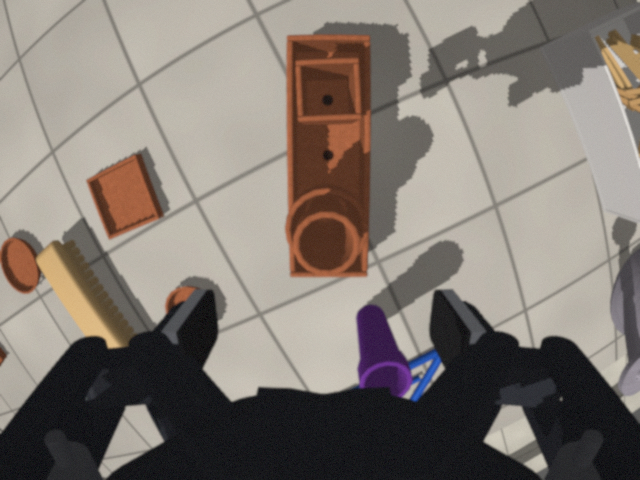

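The wrist view shows the tall-pot rim centred at about (325,243), on the jaw midline. The purple look-alike is separate, at (385,375). I'll check the calibration by projecting the measured points into this image.

```bash
cat >> h.py <<'E'
def wproj(P,tag):
    z=np.load(f'pics/{tag}.npz'); m=bot.camera_model('wrist'); K=np.array(m['mtx']); T=np.array(m['T_tool_cam'])
    M=R.from_quat(z['rot'][[1,2,3,0]]).as_matrix(); t=M.T@(np.array(P)-z['pos']); c=T[:3,:3].T@(t-T[:3,3])
    v=np.array([c[0],-c[1],-c[2]]); r=np.hypot(v[0],v[1]); th=np.arctan2(r,v[2]); return np.array([K[0,2]+K[0,0]*th*v[0]/r,K[1,2]+K[1,1]*th*v[1]/r])
E
python3 - <<'E'
from h import *
im=cv2.imread('pics/w2.png')
def ring(c,z,r,col):
    for a in np.linspace(0,6.28,60): 
        u=wproj([c[0]+r*np.cos(a),c[1]+r*np.sin(a),z],'w2'); cv2.circle(im,tuple(int(x*4) for x in u),1,col,-1)
big=cv2.resize(im,None,fx=4,fy=4,interpolation=2); im=big
ring((.5675,.2792),.124,.021,(255,0,0)); ring((.5677,.2795),.087,.03,(0,255,0))
def rect(c,z,l,w,y,col):
    a=np.radians(y);u=np.array([np.cos(a),np.sin(a)]);v=np.array([-u[1],u[0]])
    pts=[wproj([*(np.array(c)+sx*l/2*u+sy*w/2*v),z],'w2')*4 for sx,sy in((1,1),(1,-1),(-1,-1),(-1,1))]
    cv2.polylines(im,[np.int32(pts)],True,col,1)
rect((.4797,.3232),.085,.044,.044,-23,(255,255,0)); rect((.5241,.302),.05,.2,.066,-25.3,(255,0,255)); rect((.4656,.101),.013,.068,.068,-7.5,(255,255,0))
cv2.imwrite('pics/w2o.png',cv2.resize(big[100:1200,300:1560],None,fx=.63,fy=.63,interpolation=3))
E
```

```text
(no output)
```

View pics/w2o.png

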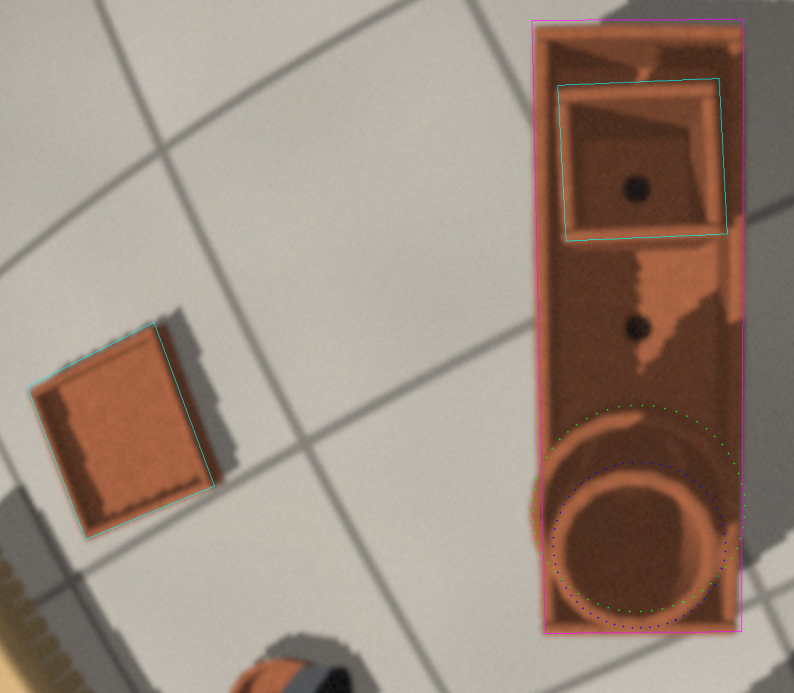

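Request:
{"name": "step_arm", "arguments": {"plan": [[0.5,0.03,-0.05,-0.001,0,0],[0.6,0,0,0,0,0],[0.6,0,0,0,0,0],[0.6,0,0,0,0,0],[0.38,0,0,0,0,0],[0,0,0,0,0,0]]}}

```text
t: 5.38
eef_pos: [0.5671, 0.2765, 0.0922]
tool_rot: [0.689, 0.156, 0.69, -0.157]
contact_force: [0.3, -0.3, 0.5]
gripper_width: 0.999
```

Request:
{"name": "step_arm", "arguments": {"plan": [[0,0,0,0,0,0],[0,0,0,0,0,0],[0,0,0,0,0,0],[0,0,0,0,0,0],[0,0,0,0,0,0],[0,0,0,0,0,0]], "fingers": 1, "force": 30}}

```text
t: 6.12
eef_pos: [0.5685, 0.2778, 0.0947]
tool_rot: [0.69, 0.157, 0.689, -0.156]
contact_force: [0.1, -1.0, 5.5]
gripper_width: 0.473
```

Request:
{"name": "step_arm", "arguments": {"plan": [[-0.2,0,0,0,0,0],[-0.4,0,0,0,0,0],[-0.5,0,0,0,0,0],[-0.5,0,0,0,0,0],[-0.6,0,0,0,0,0],[-0.6,0,0,0,0,0],[-0.2,0,0,0,0,0],[0,0,0,0,0,0]]}}

```text
t: 7.12
eef_pos: [0.5681, 0.2774, 0.2143]
tool_rot: [0.69, 0.156, 0.689, -0.156]
contact_force: [0.4, -0.1, -2.3]
gripper_width: 0.472
```

Run:
```python
from h import *
plan((.6015,.105,.22),64.6)
snap('side','s1')
im=cv2.imread('pics/s1.png'); cv2.imwrite('pics/s1c.png',cv2.resize(im[150:480,150:450],None,fx=1.8,fy=1.8))
```

```text
t 7.12 pos [0.5681 0.2774 0.2143] jaw yaw 64.5 -> 64.6 tilt 0.07  grip 0.472 F [ 0.4 -0.1 -2.3]
 ROT first (units 360): [-0.0004  0.0001 -0.0001]  rows@.029: 1  SHIFT after (units 40mm): [-0.141 -3.535  2.604]
```

View pics/s1c.png

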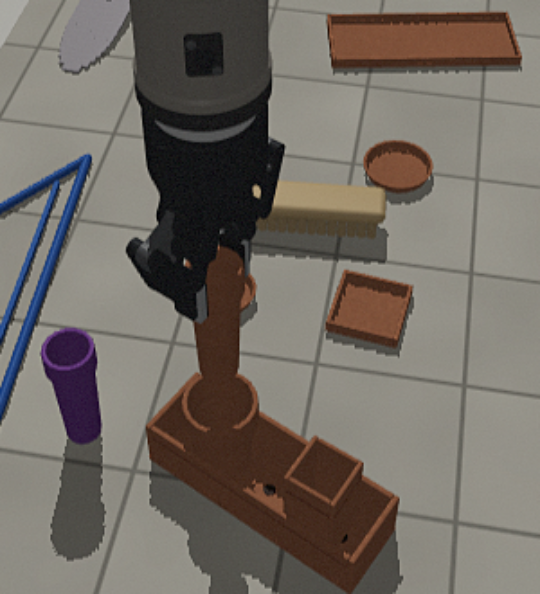

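The side view shows only the tall pot lifted, at crop (220,310). The round and square pots stayed in the trough.

Request:
{"name": "step_arm", "arguments": {"plan": [[0,-0.3,0.22,0,0,0],[0,-0.5,0.37,0,0,0],[0,-0.6,0.45,0,0,0],[0,-0.6,0.45,0,0,0],[0,-0.6,0.45,0,0,0],[0,-0.5,0.37,0,0,0],[0,-0.43,0.29,0,0,0],[0,0,0,0,0,0]]}}

```text
t: 8.18
eef_pos: [0.6011, 0.1024, 0.213]
tool_rot: [0.689, 0.157, 0.69, -0.158]
contact_force: [0.2, 0.2, -0.9]
gripper_width: 0.472
```

Request:
{"name": "step_arm", "arguments": {"plan": [[0.3,0,0,0,0,0],[0.5,0,0,0,0,0],[0.5,0,0,0,0,0],[0.5,0,0,0,0,0],[0.3,0,0,0,0,0],[0,0,0,0,0,0],[0,0,0,0,0,0]]}}

```text
t: 9.05
eef_pos: [0.6013, 0.1054, 0.1303]
tool_rot: [0.69, 0.156, 0.689, -0.156]
contact_force: [0.1, -0.4, -1.0]
gripper_width: 0.473
```

Run:
```python
from h import *
plan((.6015,.104,.0887),64.6)
for n in ['side','scene']:
    snap(n,n+'2')
a=cv2.imread('pics/side2.png')[190:380,180:370]; b=cv2.imread('pics/scene2.png')[190:370,250:430]
cv2.imwrite('pics/c2.png',np.hstack([cv2.resize(a,(400,400),interpolation=2),cv2.resize(b,(400,400),interpolation=2)]))
```

```text
t 9.05 pos [0.6013 0.1054 0.1303] jaw yaw 64.5 -> 64.6 tilt 0.06  grip 0.473 F [ 0.1 -0.4 -1. ]
 ROT first (units 360): [-0.0003  0.0001 -0.0001]  rows@.029: 1  SHIFT after (units 40mm): [ 1.039 -0.03   0.019]
```

View pics/c2.png

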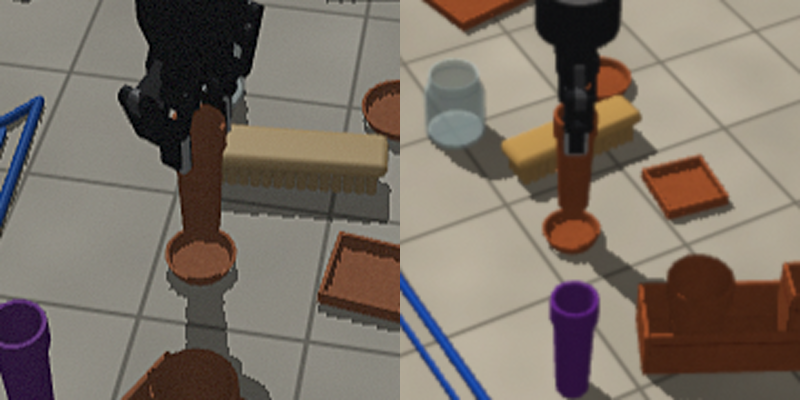

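Both views show the pot centred over the small saucer. I'll lower it.

Request:
{"name": "step_arm", "arguments": {"plan": [[0.3,-0.02,0.01,0,0,0],[0.3,0,0,0,0,0],[0.2,0,0,0,0,0],[0.15,0,0,0,0,0],[0.07,0,0,0,0,0],[0,0,0,0,0,0]]}}

```text
t: 9.9
eef_pos: [0.6011, 0.1044, 0.089]
tool_rot: [0.69, 0.156, 0.69, -0.156]
contact_force: [-0.9, 0.1, -1.0]
gripper_width: 0.476
```

Request:
{"name": "step_arm", "arguments": {"plan": [[0.04,0,0,0,0,0],[0,0,0,0,0,0],[0,0,0,0,0,0]]}}

```text
t: 10.28
eef_pos: [0.6015, 0.1044, 0.0886]
tool_rot: [0.69, 0.156, 0.689, -0.156]
contact_force: [-2.1, -1.2, 7.8]
gripper_width: 0.469
```

Contact shows in the force reading at +7.8 N. I'll release.

Request:
{"name": "step_arm", "arguments": {"plan": [[0,0,0,0,0,0],[0,0,0,0,0,0],[0,0,0,0,0,0],[0,0,0,0,0,0],[-0.2,0,0,0,0,0],[-0.5,0,0,0,0,0],[-0.8,0,0,0,0,0],[-0.8,0,0,0,0,0]], "fingers": -1}}

```text
t: 11.28
eef_pos: [0.6011, 0.1045, 0.1818]
tool_rot: [0.69, 0.156, 0.689, -0.156]
contact_force: [0.7, -0.3, 0.4]
gripper_width: 1.001
```

Run:
```python
from h import *
path([(.61,.15,.2,64.6,2),(.5677,.2795,.18,64.6,4)])
for n in ['side','scene']:
    snap(n,n+'3')
a=cv2.imread('pics/side3.png')[190:480,150:440]; b=cv2.imread('pics/scene3.png')[190:370,290:470]
cv2.imwrite('pics/c3.png',np.hstack([cv2.resize(a,(400,400),interpolation=2),cv2.resize(b,(400,400),interpolation=2)]))
```

```text
t 11.28 start [0.6011 0.1045 0.1818] yaw 64.5
[[-0.23, 0.56, -0.14, 0, 0, 0], [-0.225, 0.562, -0.149, -0.0003, 0, 0], [0.12, 0.62, -0.59, 0, 0, 0], [0.13, 0.62, -0.58, 0, 0, 0], [0.12, 0.62, -0.59, 0, 0, 0], [0.13, 0.611, -0.584, 0, 0, 0]]
end [0.5677 0.2795 0.18  ] 64.6
```

View pics/c3.png

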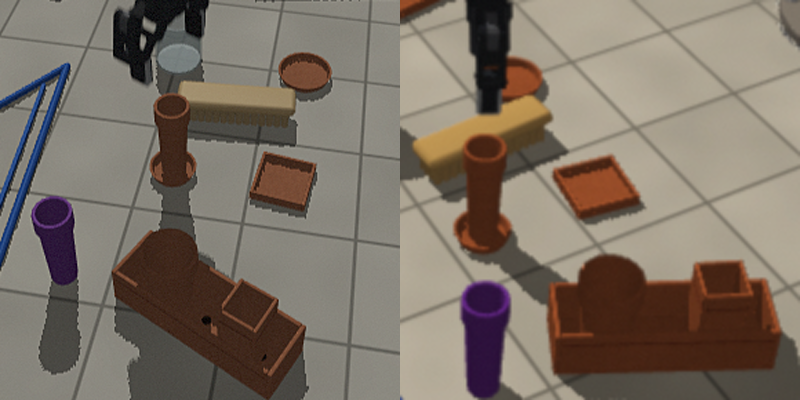

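The tall pot stands upright in the small saucer. I'll re-measure the round pot, which is in arm shadow, while moving over.

Run:
```python
from fit import *
for n,A in zip(['scene','side'],load([('scene','scene3'),('side','side3')])):
    Q=A[(np.hypot(A[:,0]-.568,A[:,1]-.2795)<.04)&(A[:,2]>.083)&(A[:,2]<.1)]; print(n,len(Q),circ(Q),np.median(Q[:,2]))
    Q=A[(np.hypot(A[:,0]-.6,A[:,1]-.105)<.03)&(A[:,2]>.112)&(A[:,2]<.13)]; print('tall',len(Q),circ(Q),np.percentile(Q[:,2],[50,90]))
    Q=A[(np.hypot(A[:,0]-.48,A[:,1]-.3235)<.04)&(A[:,2]>.08)&(A[:,2]<.095)];print('sq',cv2.minAreaRect(Q[:,:2].astype(np.float32)))
```

```text
scene 207 [0.56766325 0.28014054 0.027745  ] 0.08622848747945688
tall 142 [0.60102103 0.10652379 0.01869576] [0.11656783 0.11939945]
sq ((0.47870075702667236, 0.324453741312027), (0.04837663099169731, 0.045336343348026276), 65.6176986694336)
side 441 [0.56758714 0.27823303 0.02760443] 0.08666562379891096
tall 265 [0.60075363 0.10495679 0.01880264] [0.11709868 0.11942446]
sq ((0.479320764541626, 0.32117342948913574), (0.04661285877227783, 0.04472215846180916), 65.9543228149414)
```

Request:
{"name": "step_arm", "arguments": {"plan": [[-0.23,0.56,-0.14,0,0,0],[-0.23,0.56,-0.15,0,0,0],[0.12,0.62,-0.59,0,0,0],[0.13,0.62,-0.58,0,0,0],[0.12,0.62,-0.59,0,0,0],[0.13,0.61,-0.58,0,0,0],[0,0,0,0,0,0],[0,0,0,0,0,0]]}}

```text
t: 12.38
eef_pos: [0.5683, 0.2785, 0.178]
tool_rot: [0.69, 0.156, 0.689, -0.157]
contact_force: [0.2, -1.1, 0.2]
gripper_width: 0.999
```

Request:
{"name": "step_arm", "arguments": {"plan": [[0.4,0.01,0.02,0,0,0],[0.6,0,0,0,0,0],[0.6,0,0,0,0,0],[0.6,0,0,0,0,0],[0.5,0,0,0,0,0],[0.3,0,0,0,0,0],[0.13,0,0,0,0,0],[0,0,0,0,0,0]]}}

```text
t: 13.38
eef_pos: [0.5689, 0.2794, 0.0526]
tool_rot: [0.69, 0.156, 0.69, -0.156]
contact_force: [0.6, -0.1, 0.7]
gripper_width: 1.001
```

Request:
{"name": "step_arm", "arguments": {"plan": [[0,0,0,0,0,0],[0,0,0,0,0,0],[0,0,0,0,0,0],[0,0,0,0,0,0],[0,0,0,0,0,0],[0,0,0,0,0,0]], "fingers": 1, "force": 30}}

```text
t: 14.12
eef_pos: [0.5693, 0.2794, 0.0536]
tool_rot: [0.69, 0.156, 0.689, -0.156]
contact_force: [-0.8, -1.3, 7.0]
gripper_width: 0.705
```

Run:
```python
from h import *
path([(.569,.2794,.19,64.6,7),(.52,.1,.19,50,6),(.4577,-.0935,.19,30,7)])
```

```text
t 14.12 start [0.5693 0.2794 0.0536] yaw 64.5
[[-0.49, 0, 0, 0, 0, 0], [-0.49, 0, 0, 0, 0, 0], [-0.49, 0, 0, 0, 0, 0], [-0.49, 0, 0, 0, 0, 0], [-0.48, 0, 0, 0, 0, 0], [-0.49, 0, 0, 0, 0, 0], [-0.48, -0.002, -0.007, -0.0004, 0, 0], [0, -0.76, 0.14, 0.007, 0, 0]]
[[0, -0.76, 0.17, 0.007, 0, 0], [0, -0.75, 0.2, 0.007, 0, 0], [0, -0.74, 0.23, 0.007, 0, 0], [0, -0.73, 0.27, 0.006, 0, 0], [0, -0.71, 0.296, 0.0066, 0, 0], [0, -0.67, 0.27, 0.008, 0, 0], [0, -0.66, 0.31, 0.008, 0, 0], [0, -0.64, 0.34, 0.008, 0, 0]]
[[0, -0.62, 0.37, 0.008, 0, 0], [0, -0.61, 0.4, 0.008, 0, 0], [0, -0.58, 0.44, 0.008, 0, 0], [0, -0.562, 0.459, 0.0075, 0, 0]]
end [ 0.4577 -0.0935  0.19  ] 30.0
```

Request:
{"name": "step_arm", "arguments": {"plan": [[-0.2,0,0,0,0,0],[-0.45,0,0,0,0,0],[-0.55,0,0,0,0,0],[-0.6,0,0,0,0,0],[-0.6,0,0,0,0,0],[-0.6,0,0,0,0,0],[-0.4,0,0,0,0,0],[0,-0.4,0.07,0,0,0]]}}

```text
t: 15.12
eef_pos: [0.5646, 0.2649, 0.1904]
tool_rot: [0.691, 0.157, 0.689, -0.155]
contact_force: [-0.1, -0.3, -1.4]
gripper_width: 0.703
```

Run:
```python
from h import *
path([(.52,.1,.19,50,6),(.4577,-.0935,.19,30,7)])
```

```text
t 15.12 start [0.5646 0.2649 0.1904] yaw 64.6
[[0, -0.7, 0.13, 0.007, 0, 0], [0, -0.69, 0.16, 0.007, 0, 0], [0, -0.69, 0.19, 0.007, 0, 0], [0, -0.68, 0.22, 0.006, 0, 0], [0.01, -0.67, 0.24, 0.007, 0, 0], [0.001, -0.656, 0.267, 0.0065, 0, 0], [0, -0.67, 0.27, 0.008, 0, 0], [0, -0.66, 0.31, 0.008, 0, 0]]
[[0, -0.64, 0.34, 0.008, 0, 0], [0, -0.62, 0.37, 0.008, 0, 0], [0, -0.61, 0.4, 0.008, 0, 0], [0, -0.58, 0.44, 0.008, 0, 0], [0, -0.563, 0.459, 0.0076, 0, 0]]
end [ 0.4577 -0.0935  0.19  ] 30.0
```

Request:
{"name": "step_arm", "arguments": {"plan": [[0,-0.7,0.13,0.007,0,0],[0,-0.69,0.16,0.007,0,0],[0,-0.69,0.19,0.007,0,0],[0,-0.68,0.22,0.006,0,0],[0,-0.67,0.24,0.007,0,0],[0,-0.66,0.27,0.007,0,0],[0,-0.67,0.27,0.008,0,0],[0,-0.66,0.31,0.008,0,0]]}}

```text
t: 16.12
eef_pos: [0.4996, 0.0411, 0.1875]
tool_rot: [0.65, 0.277, 0.651, -0.278]
contact_force: [0.7, -1.3, -1.2]
gripper_width: 0.706
```

Request:
{"name": "step_arm", "arguments": {"plan": [[0,-0.64,0.34,0.008,0,0],[0,-0.62,0.37,0.008,0,0],[0,-0.6,0.4,0.008,0,0],[0,-0.5,0.4,0.008,0,0],[0,-0.4,0.3,0.008,0,0],[0,0,0,0,0,0],[0,0,0,0,0,0]]}}

```text
t: 17.0
eef_pos: [0.4603, -0.0817, 0.1885]
tool_rot: [0.611, 0.356, 0.611, -0.355]
contact_force: [-0.6, -0.0, -1.4]
gripper_width: 0.706
```

Run:
```python
from h import *
plan((.4577,-.0935,.0535),30)
```

```text
t 17.00 pos [ 0.4603 -0.0817  0.1885] jaw yaw 29.6 -> 30.0 tilt 0.03  grip 0.706 F [-0.6 -0.  -1.4]
 ROT first (units 360): [-0.001  -0.0001 -0.0001]  rows@.029: 1  SHIFT after (units 40mm): [ 3.374 -0.204  0.223]
```

Request:
{"name": "step_arm", "arguments": {"plan": [[0.3,-0.1,0.11,0,0,0],[0.5,-0.1,0.11,0,0,0],[0.6,0,0,0,0,0],[0.6,0,0,0,0,0],[0.5,0,0,0,0,0],[0.4,0,0,0,0,0],[0.3,0,0,0,0,0],[0,0,0,0,0,0]]}}

```text
t: 18.0
eef_pos: [0.4572, -0.0938, 0.0598]
tool_rot: [0.611, 0.356, 0.612, -0.356]
contact_force: [0.5, 0.3, -1.0]
gripper_width: 0.709
```

Request:
{"name": "step_arm", "arguments": {"plan": [[0.1,0,0,0,0,0],[0.08,0,0,0,0,0],[0,0,0,0,0,0],[0,0,0,0,0,0]]}}

```text
t: 18.5
eef_pos: [0.4578, -0.0941, 0.0535]
tool_rot: [0.611, 0.356, 0.611, -0.356]
contact_force: [-0.3, 1.0, -1.3]
gripper_width: 0.707
```

Run:
```python
from h import *
plan((.4577,-.0935,.0535),30)
for n in ['side','scene']:
    snap(n,n+'4')
a=cv2.imread('pics/side4.png')[140:320,280:460]; b=cv2.imread('pics/scene4.png')[140:320,250:430]
cv2.imwrite('pics/c4.png',np.hstack([cv2.resize(a,(400,400),interpolation=2),cv2.resize(b,(400,400),interpolation=2)]))
```

```text
t 18.50 pos [ 0.4578 -0.0941  0.0535] jaw yaw 29.6 -> 30.0 tilt 0.02  grip 0.707 F [-0.3  1.  -1.3]
 ROT first (units 360): [-0.0012  0.0001 -0.    ]  rows@.029: 1  SHIFT after (units 40mm): [ 0.     0.005 -0.014]
```

View pics/c4.png

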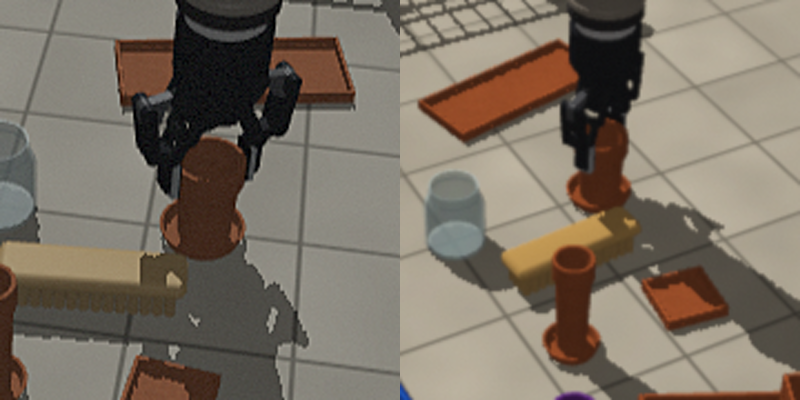

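The round pot sits centred in the large saucer well, just above the bottom. I'll lower until contact.

Request:
{"name": "step_arm", "arguments": {"plan": [[0.04,0,0,0,0,0],[0.04,0,0,0,0,0],[0,0,0,0,0,0]]}}

```text
t: 18.98
eef_pos: [0.458, -0.0946, 0.0521]
tool_rot: [0.612, 0.355, 0.61, -0.357]
contact_force: [-8.5, -0.6, 28.8]
gripper_width: 0.702
```

Request:
{"name": "step_arm", "arguments": {"plan": [[-0.035,0,0,0,0,0],[0,0,0,0,0,0]]}}

```text
t: 19.23
eef_pos: [0.4579, -0.0944, 0.0523]
tool_rot: [0.611, 0.356, 0.611, -0.356]
contact_force: [-4.0, -0.4, 12.0]
gripper_width: 0.706
```

Request:
{"name": "step_arm", "arguments": {"plan": [[0,0,0,0,0,0],[0,0,0,0,0,0],[0,0,0,0,0,0],[0,0,0,0,0,0],[-0.2,0,0,0,0,0],[-0.5,0,0,0,0,0],[-0.8,0,0,0,0,0],[-0.8,0,0,0,0,0]], "fingers": -1}}

```text
t: 20.23
eef_pos: [0.4575, -0.0938, 0.1448]
tool_rot: [0.611, 0.356, 0.611, -0.356]
contact_force: [0.3, 0.2, 0.2]
gripper_width: 1.001
```

Run:
```python
from h import *
path([(.46,-.07,.19,30,2),(.5,.1,.19,45,6),(.4793,.323,.15,65.3,7)])
```

```text
t 20.23 start [ 0.4575 -0.0938  0.1448] yaw 29.6
[[-0.56, 0.17, -0.24, -0.001, 0, 0], [-0.57, 0.18, -0.247, -0.0002, 0, 0], [0, 0.5, -0.53, -0.007, 0, 0], [0, 0.52, -0.51, -0.007, 0, 0], [0, 0.54, -0.48, -0.007, 0, 0], [0, 0.56, -0.46, -0.007, 0, 0], [0, 0.59, -0.44, -0.007, 0, 0], [0, 0.602, -0.405, -0.0067, 0, 0]]
[[0.14, 0.51, -0.62, -0.008, 0, 0], [0.14, 0.54, -0.59, -0.008, 0, 0], [0.14, 0.57, -0.56, -0.008, 0, 0], [0.15, 0.6, -0.53, -0.008, 0, 0], [0.14, 0.62, -0.5, -0.008, 0, 0], [0.15, 0.65, -0.47, -0.008, 0, 0], [0.14, 0.671, -0.432, -0.0084, 0, 0]]
end [0.4793 0.323  0.15  ] 65.3
```

Request:
{"name": "step_arm", "arguments": {"plan": [[-0.56,0.17,-0.24,-0.001,0,0],[-0.57,0.18,-0.25,0,0,0],[0,0.5,-0.53,-0.007,0,0],[0,0.52,-0.51,-0.007,0,0],[0,0.54,-0.48,-0.007,0,0],[0,0.56,-0.46,-0.007,0,0],[0,0.59,-0.44,-0.007,0,0],[0,0.6,-0.4,-0.007,0,0]]}}

```text
t: 21.22
eef_pos: [0.5005, 0.1006, 0.1892]
tool_rot: [0.654, 0.27, 0.653, -0.27]
contact_force: [1.0, 0.7, -0.6]
gripper_width: 1.0
```

Request:
{"name": "step_arm", "arguments": {"plan": [[0.14,0.51,-0.62,-0.008,0,0],[0.14,0.54,-0.59,-0.008,0,0],[0.14,0.57,-0.56,-0.008,0,0],[0.15,0.6,-0.53,-0.008,0,0],[0.14,0.62,-0.5,-0.008,0,0],[0.15,0.65,-0.47,-0.008,0,0],[0.14,0.67,-0.43,-0.008,0,0],[0,0,0,0,0,0]]}}

```text
t: 22.22
eef_pos: [0.4783, 0.3254, 0.149]
tool_rot: [0.691, 0.151, 0.691, -0.15]
contact_force: [0.3, -0.9, -0.4]
gripper_width: 0.999
```

Run:
```python
from h import *
plan((.4793,.323,.053),65.3)
snap('wrist','w5')
```

```text
t 22.23 pos [0.4783 0.3254 0.149 ] jaw yaw 65.4 -> 65.3 tilt 0.12  grip 0.999 F [ 0.3 -0.9 -0.4]
 ROT first (units 360): [ 0.0004 -0.0002 -0.0002]  rows@.029: 1  SHIFT after (units 40mm): [ 2.401 -0.043  0.047]
```

View pics/w5.png

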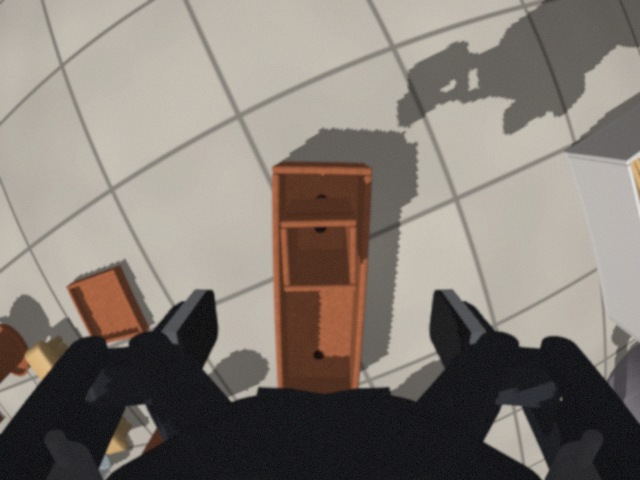

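Request:
{"name": "step_arm", "arguments": {"plan": [[0.3,-0.06,0.04,0,0,0],[0.5,0,0,0,0,0],[0.5,0,0,0,0,0],[0.5,0,0,0,0,0],[0.4,0,0,0,0,0],[0.22,0,0,0,0,0],[0,0,0,0,0,0]]}}

```text
t: 23.15
eef_pos: [0.4798, 0.3197, 0.0513]
tool_rot: [0.69, 0.152, 0.691, -0.152]
contact_force: [-0.1, -0.2, 0.4]
gripper_width: 1.006
```

Request:
{"name": "step_arm", "arguments": {"plan": [[0,0,0,0,0,0],[0,0,0,0,0,0],[0,0,0,0,0,0],[0,0,0,0,0,0],[0,0,0,0,0,0],[0,0,0,0,0,0]], "fingers": 1, "force": 30}}

```text
t: 23.9
eef_pos: [0.4806, 0.3201, 0.0526]
tool_rot: [0.691, 0.152, 0.69, -0.152]
contact_force: [0.1, 0.3, 5.1]
gripper_width: 0.51
```

Request:
{"name": "step_arm", "arguments": {"plan": [[-0.2,0,0,0,0,0],[-0.4,0,0,0,0,0],[-0.5,0,0,0,0,0],[-0.6,0,0,0,0,0],[-0.6,0,0,0,0,0],[-0.4,0,0,0,0,0],[0,0,0,0,0,0],[0,0,0,0,0,0]]}}

```text
t: 24.9
eef_pos: [0.4798, 0.3192, 0.1593]
tool_rot: [0.69, 0.152, 0.691, -0.152]
contact_force: [-0.2, -0.5, -2.0]
gripper_width: 0.514
```

Run:
```python
from h import *
path([(.4656,.101,.16,82.5,7)])
snap('wrist','w6')
```

```text
t 24.9 start [0.4798 0.3192 0.1593] yaw 65.2
[[0, -0.73, 0.28, -0.007, 0, 0], [0, -0.74, 0.25, -0.007, 0, 0], [0, -0.75, 0.22, -0.007, 0, 0], [0, -0.76, 0.18, -0.007, 0, 0], [-0.01, -0.77, 0.15, -0.007, 0, 0], [0, -0.77, 0.11, -0.007, 0, 0], [-0.008, -0.775, 0.084, -0.0061, 0, 0]]
end [0.4656 0.101  0.16  ] 82.5
```

View pics/w6.png

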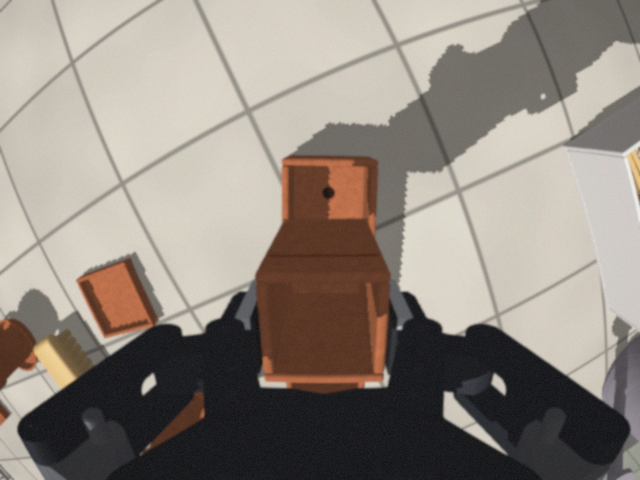

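Request:
{"name": "step_arm", "arguments": {"plan": [[0,-0.6,0.24,-0.007,0,0],[0,-0.74,0.25,-0.007,0,0],[0,-0.75,0.22,-0.007,0,0],[0,-0.76,0.18,-0.007,0,0],[0,-0.77,0.15,-0.007,0,0],[0,-0.77,0.11,-0.007,0,0],[0,-0.7,0.08,-0.006,0,0],[0,-0.2,0.02,0,0,0]]}}

```text
t: 25.95
eef_pos: [0.4661, 0.0998, 0.159]
tool_rot: [0.705, 0.047, 0.706, -0.048]
contact_force: [-0.3, 0.1, -1.1]
gripper_width: 0.513
```

Request:
{"name": "step_arm", "arguments": {"plan": [[0.3,0,0,0,0,0],[0.5,0,0,0,0,0],[0.4,0,0,0,0,0],[0.2,0,0,0,0,0],[0,0,0,0,0,0],[0,0,0,0,0,0]]}}

```text
t: 26.7
eef_pos: [0.467, 0.1022, 0.1042]
tool_rot: [0.706, 0.046, 0.705, -0.046]
contact_force: [0.2, -0.2, -1.0]
gripper_width: 0.51
```

Run:
```python
from h import *
plan((.4668,.1008,.0516),82.5)
for n in ['side','scene']:
    snap(n,n+'7')
a=cv2.imread('pics/side7.png')[220:380,270:430]; b=cv2.imread('pics/scene7.png')[190:310,310:430]
cv2.imwrite('pics/c7.png',np.hstack([cv2.resize(a,(400,400),interpolation=2),cv2.resize(b,(400,400),interpolation=2)]))
```

```text
t 26.70 pos [0.467  0.1022 0.1042] jaw yaw 82.5 -> 82.5 tilt 0.04  grip 0.510 F [ 0.2 -0.2 -1. ]
 ROT first (units 360): [-0.      0.0001 -0.0001]  rows@.029: 1  SHIFT after (units 40mm): [ 1.316e+00 -3.600e-02 -1.000e-03]
```

View pics/c7.png

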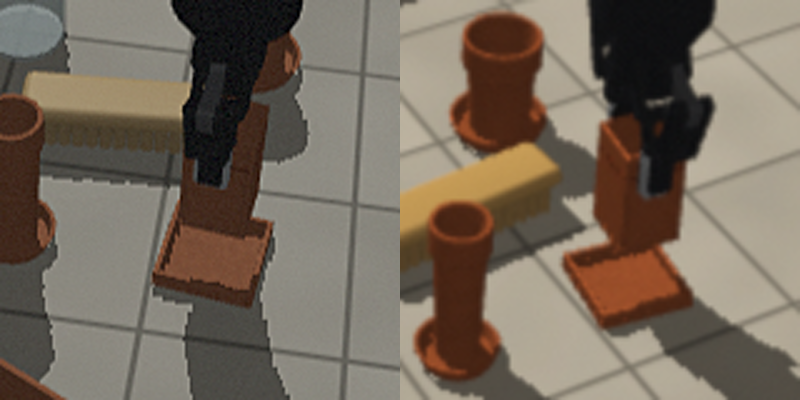

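The round and tall pots stand in their saucers, and the square pot is above the square saucer and aligned with it.

Request:
{"name": "step_arm", "arguments": {"plan": [[0.3,-0.03,0,0,0,0],[0.4,0,0,0,0,0],[0.3,0,0,0,0,0],[0.2,0,0,0,0,0],[0.07,0,0,0,0,0],[0.02,0,0,0,0,0],[0,0,0,0,0,0]]}}

```text
t: 27.68
eef_pos: [0.4668, 0.1008, 0.0526]
tool_rot: [0.706, 0.046, 0.705, -0.046]
contact_force: [0.9, 0.6, -0.5]
gripper_width: 0.509
```

Request:
{"name": "step_arm", "arguments": {"plan": [[0.03,0,0,0,0,0],[0,0,0,0,0,0]]}}

```text
t: 27.92
eef_pos: [0.467, 0.1007, 0.0516]
tool_rot: [0.706, 0.046, 0.705, -0.046]
contact_force: [-0.9, 0.7, 3.8]
gripper_width: 0.512
```

Request:
{"name": "step_arm", "arguments": {"plan": [[0,0,0,0,0,0],[0,0,0,0,0,0],[0,0,0,0,0,0],[0,0,0,0,0,0],[-0.2,0,0,0,0,0],[-0.6,0,0,0,0,0],[-0.9,0,0,0,0,0],[-0.9,0,0,0,0,0]], "fingers": -1}}

```text
t: 28.92
eef_pos: [0.4663, 0.1008, 0.1565]
tool_rot: [0.705, 0.046, 0.706, -0.046]
contact_force: [0.4, -0.6, -0.3]
gripper_width: 1.002
```

Run:
```python
from fit import *
path([(.5241,.302,.14,64.6,8)])
snap('scene','scene8');snap('side','side8')
for n,A in zip(['scene','side'],load([('scene','scene8'),('side','side8')])):
    A=A[terra(A)]
    a=np.radians(-25.4);u=np.array([np.cos(a),np.sin(a)]); d=A[:,:2]-[.5241,.302]; s=d@u; w=d@[-u[1],u[0]]
    Q=A[(abs(s)<.13)&(abs(w)<.06)&(A[:,2]>.015)&(A[:,2]<.06)];print(n,len(Q),cv2.minAreaRect(Q[:,:2].astype(np.float32)),np.percentile(Q[:,2],98))
    Q=A[(np.hypot(A[:,0]-.4656,A[:,1]-.101)<.04)&(A[:,2]>.077)&(A[:,2]<.095)];print('sq',cv2.minAreaRect(Q[:,:2].astype(np.float32)),np.median(Q[:,2]))
    Q=A[(np.hypot(A[:,0]-.4577,A[:,1]+.0935)<.04)&(A[:,2]>.08)&(A[:,2]<.095)];print('round',circ(Q),np.median(Q[:,2]))
a=cv2.imread('pics/side8.png')[140:480,180:480]; b=cv2.imread('pics/scene8.png')[170:370,270:470]
cv2.imwrite('pics/c8.png',np.hstack([cv2.resize(a,(400,453),interpolation=2),cv2.resize(b,(400,453),interpolation=2)]))
```

```text
t 28.93 start [0.4663 0.1008 0.1565] yaw 82.5
[[0.05, 0.65, 0.1, 0.006, 0, 0], [0.05, 0.65, 0.07, 0.006, 0, 0], [0.05, 0.65, 0.05, 0.006, 0, 0], [0.05, 0.65, 0.02, 0.006, 0, 0], [0.05, 0.65, 0, 0.006, 0, 0], [0.05, 0.66, -0.03, 0.007, 0, 0], [0.06, 0.65, -0.05, 0.006, 0, 0], [0.052, 0.652, -0.08, 0.0067, 0, 0]]
end [0.5241 0.302  0.14  ] 64.6
scene 2765 ((0.5239271521568298, 0.30255115032196045), (0.07334180176258087, 0.2007223665714264), 64.23580932617188) 0.052133128802670674
sq ((0.46518105268478394, 0.10366787016391754), (0.047754742205142975, 0.04566074162721634), 82.67808532714844) 0.08203266358444394
round [ 0.45651786 -0.09106084  0.02736687] 0.08414460710469363
side 4398 ((0.5244482755661011, 0.3008122742176056), (0.06790485978126526, 0.2011934369802475), 64.25342559814453) 0.05189558723867534
sq ((0.4649958312511444, 0.10115665197372437), (0.047800492495298386, 0.0439908392727375), 83.46631622314453) 0.08293077457901527
round [ 0.45709357 -0.09342612  0.02780412] 0.08468266632724142
```

View pics/c8.png

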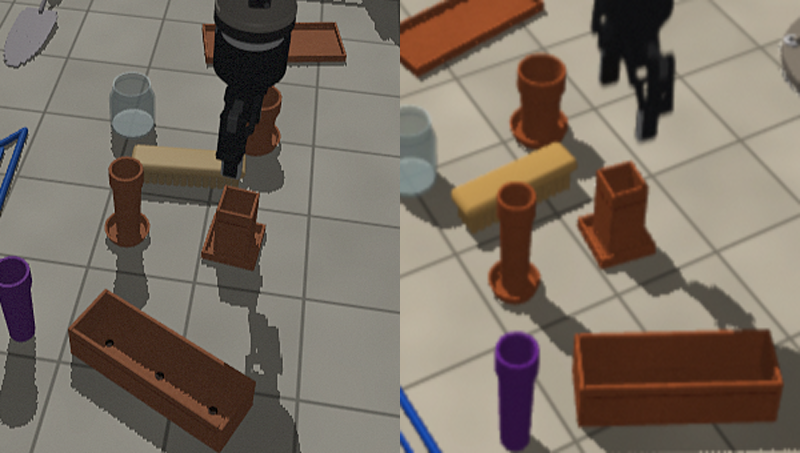

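All three pots stand in their saucers, and the trough is empty and hasn't moved.

Request:
{"name": "step_arm", "arguments": {"plan": [[0.05,0.65,0.1,0.006,0,0],[0.05,0.65,0.07,0.006,0,0],[0.05,0.65,0.05,0.006,0,0],[0.05,0.65,0.02,0.006,0,0],[0.05,0.65,0,0.006,0,0],[0.05,0.66,-0.03,0.007,0,0],[0.06,0.65,-0.05,0.006,0,0],[0.05,0.65,-0.08,0.007,0,0]]}}

```text
t: 30.02
eef_pos: [0.5243, 0.3023, 0.1381]
tool_rot: [0.689, 0.156, 0.69, -0.157]
contact_force: [0.5, 0.2, -0.1]
gripper_width: 1.001
```

Request:
{"name": "step_arm", "arguments": {"plan": [[0,0,0,0,0,0],[0,0,0,0,0,0]]}}

```text
t: 30.28
eef_pos: [0.5241, 0.3008, 0.1382]
tool_rot: [0.69, 0.156, 0.69, -0.157]
contact_force: [0.4, -0.5, -0.7]
gripper_width: 1.0
```

Run:
```python
from fit import *
plan((.5242,.3015,.012),64.3)
snap('wrist','w9')
```

```text
t 30.27 pos [0.5241 0.3008 0.1382] jaw yaw 64.5 -> 64.3 tilt 0.08  grip 1.000 F [ 0.4 -0.5 -0.7]
 ROT first (units 360): [ 0.0006 -0.      0.0002]  rows@.029: 1  SHIFT after (units 40mm): [ 3.156  0.017 -0.005]
```

View pics/w9.png

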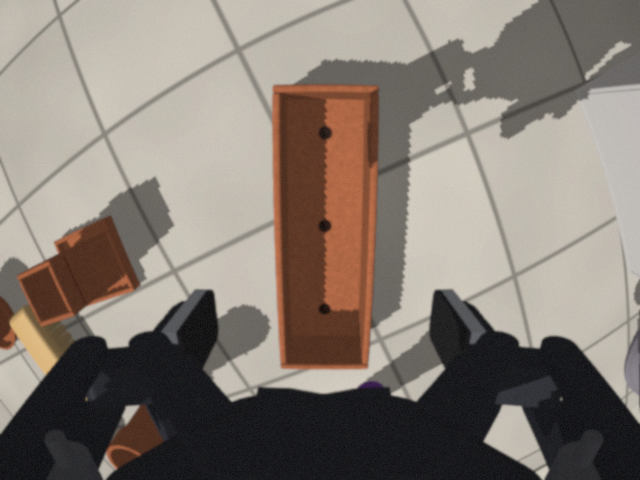

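The trough lies centred between the jaws, its axis at about column 325. I'll descend.

Request:
{"name": "step_arm", "arguments": {"plan": [[0.4,0,0,0,0,0],[0.6,0,0,0,0,0],[0.6,0,0,0,0,0],[0.5,0,0,0,0,0],[0.5,0,0,0,0,0],[0.35,0,0,0,0,0],[0.2,0,0,0,0,0],[0,0,0,0,0,0]]}}

```text
t: 31.32
eef_pos: [0.5243, 0.3017, 0.0123]
tool_rot: [0.69, 0.156, 0.69, -0.156]
contact_force: [-0.1, -0.4, -0.5]
gripper_width: 1.0
```

Request:
{"name": "step_arm", "arguments": {"plan": [[0,0,0,0,0,0],[0,0,0,0,0,0],[0,0,0,0,0,0],[0,0,0,0,0,0],[0,0,0,0,0,0]], "fingers": 1, "force": 60}}

```text
t: 31.95
eef_pos: [0.525, 0.3023, 0.0137]
tool_rot: [0.69, 0.157, 0.689, -0.156]
contact_force: [-0.7, -0.2, 6.0]
gripper_width: 0.768
```

Run:
```python
from h import *
path([(.5241,.3015,.19,64.3,8),(.53,.1,.19,75,6),(.50,-.12,.19,90,6),(.4505,-.3245,.19,102.3,6)])
```

```text
t 31.95 start [0.525  0.3023 0.0137] yaw 64.5
[[-0.55, 0, 0, 0, 0, 0], [-0.55, 0, 0, 0, 0, 0], [-0.55, 0, 0, 0, 0, 0], [-0.55, -0.01, 0, 0, 0, 0], [-0.55, 0, 0, 0, 0, 0], [-0.55, -0.01, 0, 0, 0, 0], [-0.55, 0, -0.01, 0, 0, 0], [-0.558, -0.008, -0.003, 0.0005, 0, 0]]
[[0, -0.75, 0.39, -0.005, 0, 0], [0, -0.76, 0.36, -0.005, 0, 0], [0, -0.77, 0.34, -0.005, 0, 0], [0, -0.78, 0.31, -0.005, 0, 0], [0, -0.78, 0.29, -0.005, 0, 0], [0, -0.796, 0.268, -0.0047, 0, 0], [0, -0.92, 0.12, -0.007, 0, 0], [0, -0.92, 0.08, -0.007, 0, 0]]
[[0, -0.92, 0.03, -0.007, 0, 0], [0, -0.93, -0.01, -0.007, 0, 0], [0, -0.92, -0.04, -0.007, 0, 0], [0, -0.924, -0.088, -0.0067, 0, 0], [0, -0.85, -0.21, -0.006, 0, 0], [0, -0.84, -0.24, -0.006, 0, 0], [0, -0.84, -0.27, -0.006, 0, 0], [0, -0.82, -0.3, -0.005, 0, 0]]
[[0, -0.82, -0.32, -0.006, 0, 0], [0, -0.798, -0.36, -0.0052, 0, 0]]
end [ 0.4505 -0.3245  0.19  ] 102.3
```

Request:
{"name": "step_arm", "arguments": {"plan": [[-0.2,0,0,0,0,0],[-0.5,0,0,0,0,0],[-0.65,0,0,0,0,0],[-0.65,0,0,0,0,0],[-0.7,0,0,0,0,0],[-0.7,0,0,0,0,0],[-0.6,0,0,0,0,0],[-0.4,-0.1,0.05,0,0,0]]}}

```text
t: 32.95
eef_pos: [0.5244, 0.2977, 0.1908]
tool_rot: [0.69, 0.156, 0.689, -0.155]
contact_force: [-0.1, 0.2, -2.3]
gripper_width: 0.765
```

Run:
```python
from h import *
print(bot.get_obs()['q'].round(2))
path([(.53,.1,.19,75,6),(.50,-.12,.19,90,6),(.4505,-.3245,.19,102.3,7)])
```

```text
[ 0.01  0.54 -0.86  1.73  0.46  1.08  0.12]
t 32.95 start [0.5244 0.2977 0.1908] yaw 64.5
[[0, -0.73, 0.38, -0.005, 0, 0], [0, -0.75, 0.35, -0.005, 0, 0], [0.01, -0.76, 0.33, -0.005, 0, 0], [0, -0.76, 0.3, -0.005, 0, 0], [0.01, -0.78, 0.28, -0.005, 0, 0], [0.001, -0.779, 0.257, -0.0041, 0, 0], [0, -0.92, 0.12, -0.007, 0, 0], [0, -0.92, 0.08, -0.007, 0, 0]]
[[0, -0.92, 0.03, -0.007, 0, 0], [0, -0.93, -0.01, -0.007, 0, 0], [0, -0.92, -0.04, -0.007, 0, 0], [0, -0.924, -0.09, -0.0067, 0, 0], [0, -0.73, -0.18, -0.005, 0, 0], [0, -0.72, -0.2, -0.005, 0, 0], [0, -0.72, -0.22, -0.005, 0, 0], [0, -0.71, -0.24, -0.005, 0, 0]]
[[0, -0.7, -0.27, -0.005, 0, 0], [0, -0.7, -0.29, -0.005, 0, 0], [0, -0.683, -0.312, -0.0041, 0, 0]]
end [ 0.4505 -0.3245  0.19  ] 102.3
```

Request:
{"name": "step_arm", "arguments": {"plan": [[0,-0.6,0.3,-0.005,0,0],[0,-0.75,0.35,-0.005,0,0],[0,-0.76,0.33,-0.005,0,0],[0,-0.76,0.3,-0.005,0,0],[0,-0.78,0.28,-0.005,0,0],[0,-0.78,0.26,-0.004,0,0],[0,-0.92,0.12,-0.007,0,0],[0,-0.92,0.08,-0.007,0,0]]}}

```text
t: 33.95
eef_pos: [0.5188, 0.0306, 0.1889]
tool_rot: [0.704, 0.061, 0.705, -0.062]
contact_force: [0.7, -0.1, -2.9]
gripper_width: 0.761
```

Request:
{"name": "step_arm", "arguments": {"plan": [[0,-0.92,0.03,-0.007,0,0],[0,-0.93,-0.01,-0.007,0,0],[0,-0.92,-0.04,-0.007,0,0],[0,-0.92,-0.09,-0.007,0,0],[0,-0.73,-0.18,-0.005,0,0],[0,-0.72,-0.2,-0.005,0,0],[0,-0.72,-0.22,-0.005,0,0],[0,-0.6,-0.2,-0.005,0,0]]}}

```text
t: 34.95
eef_pos: [0.471, -0.2279, 0.1889]
tool_rot: [0.705, -0.045, 0.706, 0.045]
contact_force: [0.5, 0.7, -2.6]
gripper_width: 0.763
```

Run:
```python
from h import *
print(bot.get_obs()['q'].round(2))
path([(.4502,-.3245,.19,102.3,5)])
```

```text
[ 1.11  0.45 -0.98  1.91  0.44  1.02  1.64]
t 34.95 start [ 0.471  -0.2279  0.1889] yaw 97.2
[[-0.01, -0.47, -0.16, -0.003, 0, 0], [0, -0.46, -0.17, -0.003, 0, 0], [-0.01, -0.46, -0.18, -0.003, 0, 0], [0, -0.46, -0.19, -0.003, 0, 0], [-0.009, -0.446, -0.208, -0.0021, 0, 0]]
end [ 0.4502 -0.3245  0.19  ] 102.3
```

Request:
{"name": "step_arm", "arguments": {"plan": [[0,-0.47,-0.16,-0.003,0,0],[0,-0.46,-0.17,-0.003,0,0],[0,-0.46,-0.18,-0.003,0,0],[0,-0.46,-0.19,-0.003,0,0],[0,-0.3,-0.14,-0.002,0,0],[0,-0.1,-0.05,0,0,0],[0,0,0,0,0,0],[0,0,0,0,0,0]]}}

```text
t: 35.95
eef_pos: [0.4519, -0.3202, 0.1888]
tool_rot: [0.703, -0.076, 0.703, 0.076]
contact_force: [0.4, 0.3, -2.9]
gripper_width: 0.762
```

Run:
```python
from h import *
plan((.4502,-.3245,.0173),102.3)
for n in ['side','scene']:
    snap(n,n+'10')
a=cv2.imread('pics/side10.png')[80:280,260:480]; b=cv2.imread('pics/scene10.png')[80:280,220:420]
cv2.imwrite('pics/c10.png',np.hstack([cv2.resize(a,(440,400),interpolation=2),cv2.resize(b,(360,400),interpolation=2)]))
```

```text
t 35.95 pos [ 0.4519 -0.3202  0.1888] jaw yaw 102.3 -> 102.3 tilt 0.02  grip 0.762 F [ 0.4  0.3 -2.9]
 ROT first (units 360): [ 0.0001  0.     -0.    ]  rows@.029: 1  SHIFT after (units 40mm): [ 4.288 -0.096 -0.065]
```

View pics/c10.png

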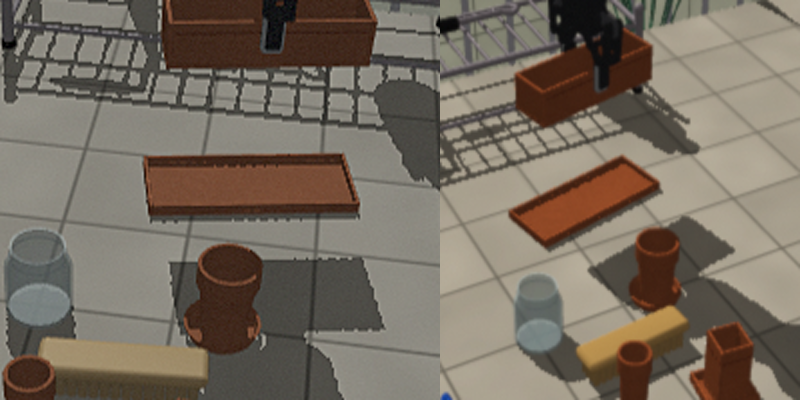

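Request:
{"name": "step_arm", "arguments": {"plan": [[0.3,-0.05,-0.03,0,0,0],[0.5,-0.05,-0.03,0,0,0],[0.6,0,0,0,0,0],[0.6,0,0,0,0,0],[0.6,0,0,0,0,0],[0.5,0,0,0,0,0],[0.3,0,0,0,0,0],[0,0,0,0,0,0]]}}

```text
t: 37.05
eef_pos: [0.4498, -0.3252, 0.0518]
tool_rot: [0.703, -0.075, 0.703, 0.076]
contact_force: [-0.3, 0.2, -3.1]
gripper_width: 0.761
```

Run:
```python
from h import *
plan((.4502,-.3245,.0173),102.3)
for n in ['side','scene']:
    snap(n,n+'11')
a=cv2.imread('pics/side11.png')[100:220,310:460]; b=cv2.imread('pics/scene11.png')[110:230,240:360]
cv2.imwrite('pics/c11.png',np.hstack([cv2.resize(a,(440,400),interpolation=2),cv2.resize(b,(360,400),interpolation=2)]))
```

```text
t 37.05 pos [ 0.4498 -0.3252  0.0518] jaw yaw 102.3 -> 102.3 tilt 0.09  grip 0.761 F [-0.3  0.2 -3.1]
 ROT first (units 360): [-0.     -0.0002 -0.0002]  rows@.029: 1  SHIFT after (units 40mm): [0.862 0.014 0.014]
```

View pics/c11.png

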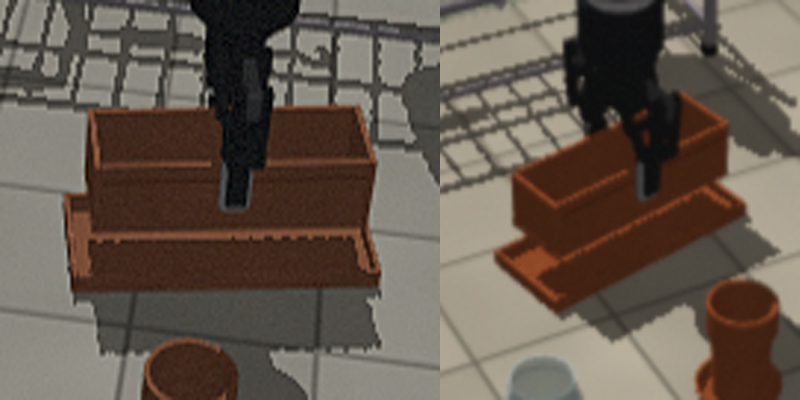

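The side crop suggests an uneven end gap, left about 23 px and right about 8 px. I'll measure it.

Run:
```python
from fit import *
for n,A in zip(['scene','side'],load([('scene','scene11'),('side','side11')])):
    A=A[terra(A)&(np.hypot(A[:,0]-.45,A[:,1]+.3245)<.16)]
    for a,b in((.07,.105),(.02,.105),(-.01,.02)):
        Q=A[(A[:,2]>a)&(A[:,2]<b)];print(n,len(Q),cv2.minAreaRect(Q[:,:2].astype(np.float32)))
    Q=A[(A[:,2]>.07)]; print('rim z',np.percentile(Q[:,2],[50,95,99]))
```

```text
scene 766 ((0.4491609036922455, -0.3178098797798157), (0.20506128668785095, 0.08795930445194244), 9.749241828918457)
scene 1701 ((0.4537380337715149, -0.31703293323516846), (0.2192375361919403, 0.0879472941160202), 9.667739868164062)
scene 1189 ((0.46350449323654175, -0.31854248046875), (0.21224671602249146, 0.22412487864494324), 50.03177261352539)
rim z [0.08215798 0.09464061 0.13307945]
side 1443 ((0.4491722285747528, -0.3238033354282379), (0.20018017292022705, 0.07352732121944427), 11.679085731506348)
side 3101 ((0.44937506318092346, -0.32458457350730896), (0.20024645328521729, 0.0751231238245964), 11.662256240844727)
side 1902 ((0.44730666279792786, -0.28690701723098755), (0.23501989245414734, 0.13913162052631378), 2.9083409309387207)
rim z [0.08139109 0.0901088  0.12070063]
```

The trough centre is (0.449, -0.324) and the tray centre (0.450, -0.3245), so it's centred and the uneven gap was perspective. I'll lower it.

Request:
{"name": "step_arm", "arguments": {"plan": [[0.25,0.01,0.01,0,0,0],[0.25,0,0,0,0,0],[0.15,0,0,0,0,0],[0.1,0,0,0,0,0],[0.07,0,0,0,0,0],[0,0,0,0,0,0]]}}

```text
t: 37.9
eef_pos: [0.4505, -0.325, 0.0198]
tool_rot: [0.703, -0.076, 0.703, 0.076]
contact_force: [-1.4, 0.0, -1.8]
gripper_width: 0.756
```

Request:
{"name": "step_arm", "arguments": {"plan": [[0.03,0,0,0,0,0],[0,0,0,0,0,0]]}}

```text
t: 38.15
eef_pos: [0.4505, -0.3251, 0.0188]
tool_rot: [0.703, -0.076, 0.703, 0.076]
contact_force: [0.1, 0.4, -2.4]
gripper_width: 0.765
```

Request:
{"name": "step_arm", "arguments": {"plan": [[0.025,0,0,0,0,0],[0,0,0,0,0,0]]}}

```text
t: 38.4
eef_pos: [0.4505, -0.3251, 0.0177]
tool_rot: [0.703, -0.076, 0.703, 0.076]
contact_force: [-0.2, 0.1, -2.3]
gripper_width: 0.763
```

Request:
{"name": "step_arm", "arguments": {"plan": [[0.02,0,0,0,0,0],[0,0,0,0,0,0]]}}

```text
t: 38.65
eef_pos: [0.4505, -0.3252, 0.0176]
tool_rot: [0.703, -0.076, 0.703, 0.075]
contact_force: [-2.2, 0.3, 5.9]
gripper_width: 0.766
```

Contact. I'll release and retreat straight up.

Request:
{"name": "step_arm", "arguments": {"plan": [[0,0,0,0,0,0],[0,0,0,0,0,0],[0,0,0,0,0,0],[0,0,0,0,0,0],[-0.2,0,0,0,0,0],[-0.6,0,0,0,0,0],[-0.9,0,0,0,0,0],[-0.9,0,0,0,0,0]], "fingers": -1}}

```text
t: 39.65
eef_pos: [0.4505, -0.3249, 0.1224]
tool_rot: [0.703, -0.076, 0.703, 0.076]
contact_force: [-0.2, 0.7, -0.3]
gripper_width: 1.003
```

Request:
{"name": "step_arm", "arguments": {"plan": [[-0.9,0,0,0,0,0],[-0.9,0,0,0,0,0],[-0.9,0,0,0,0,0],[-0.5,0,0,0,0,0],[0,0,0,0,0,0],[0,0,0,0,0,0],[0,0,0,0,0,0],[0,0,0,0,0,0]]}}

```text
t: 40.65
eef_pos: [0.4502, -0.3249, 0.2481]
tool_rot: [0.703, -0.075, 0.703, 0.076]
contact_force: [0.7, -0.3, -0.2]
gripper_width: 1.0
```

Run:
```python
from fit import *
snap('scene','scene12');snap('side','side12')
for n,A0 in zip(['scene','side'],load([('scene','scene12'),('side','side12')])):
    A=A0[terra(A0)]
    def rg(c,r,a,b): return A[(np.hypot(A[:,0]-c[0],A[:,1]-c[1])<r)&(A[:,2]>a)&(A[:,2]<b)]
    Q=rg((.45,-.3245),.13,.042,.06);print(n,'trough',cv2.minAreaRect(Q[:,:2].astype(np.float32)),np.percentile(Q[:,2],[50,90]))
    Q=rg((.4656,.101),.04,.077,.095);print('sq',cv2.minAreaRect(Q[:,:2].astype(np.float32)),np.median(Q[:,2]))
    Q=rg((.4577,-.0935),.04,.08,.095);print('round',circ(Q),np.median(Q[:,2]))
    Q=rg((.6015,.105),.03,.112,.13);print('tall',circ(Q),np.median(Q[:,2]))
    A=A0; Q=rg((.635,-.091),.06,.02,.2); print('jar',cv2.minAreaRect(Q[:,:2].astype(np.float32)),Q[:,2].max())
a=cv2.imread('pics/side12.png')[80:480,180:500]; b=cv2.imread('pics/scene12.png')[80:380,220:460]
cv2.imwrite('pics/c12.png',np.hstack([cv2.resize(a,(400,500),interpolation=2),cv2.resize(b,(400,500),interpolation=2)]))
```

```text
scene trough ((0.4497671127319336, -0.3221207559108734), (0.20359686017036438, 0.07659082859754562), 12.793831825256348) [0.05000908 0.05491987]
sq ((0.4645708501338959, 0.10313749313354492), (0.047645144164562225, 0.04837484657764435), 85.4537582397461) 0.0820498393883945
round [ 0.4570329  -0.09107469  0.02751436] 0.08475567945041984
tall [0.60098392 0.10666539 0.0185062 ] 0.11681604876829976
jar ((0.6346526741981506, -0.09200237691402435), (0.0698336660861969, 0.06424297392368317), 60.00939178466797) 0.08329891460719685
side trough ((0.450371116399765, -0.32534003257751465), (0.20048214495182037, 0.07540885359048843), 11.851211547851562) [0.05022655 0.05531455]
sq ((0.4652600884437561, 0.10195130109786987), (0.04690111428499222, 0.0444512702524662), 82.51428985595703) 0.08335173853628336
round [ 0.4565487  -0.09336326  0.0274512 ] 0.08510870374987789
tall [0.6006401  0.10490425 0.0186304 ] 0.11720149342969333
jar ((0.6356024742126465, -0.09229520708322525), (0.06513088196516037, 0.06704898178577423), 52.573177337646484) 0.08347738306362495
```

View pics/c12.png

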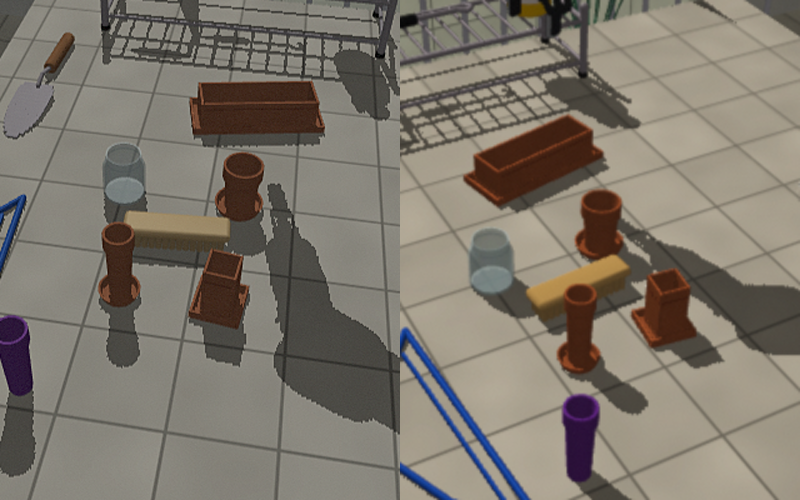

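All four pots stand upright in their saucers and the jar hasn't moved. I'll hand in.

```bash
python3 -c "
from station import bot
print(bot.hand_in())"
```

```text
the job is handed in; nothing more can be done
None
```

I took the stack apart and set all four pieces in their places: the tall pot in the small round saucer, the round pot in the large round saucer, the square pot in the square saucer, and the emptied trough in the long tray. I handed the job in at about 41 s of the 133 s allowed, and no verdict was reported.

**Final check from the scene and side cameras:**
- **Centring:** all four were within about 3 mm of their saucer centres.
- **Height:** rim heights agreed to within 2–3 mm with standing on the saucer bottoms.
- **Upright and clear:** everything looked upright, and the gripper was open and well clear of the pots. I judged upright from the pictures only, with no tilt measurement.
- **Jar:** it was unmoved to within 2 mm. I left the purple look-alike alone.

**Small disagreements:**
- The two cameras differ by about 2 mm in y.
- The square pot's yaw read 85.5° in one view and 82.5° in the other; I had aimed for 82.5°.
- The round pot's set-down force briefly reached about 29 N. I eased it to 12 N before releasing, and the pot showed no shift afterwards.

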